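# Clear the carving board and set up the next blank

### The arm

A 6-joint arm with a two-finger parallel gripper is mounted at the origin on the work surface. World frame = base frame: x ahead of the robot, y to its left, z up, the work surface at z = 0. Lengths are in m, angles in degrees, forces in N, time in s.
With the tool pointing down it reaches from about 0.25 to 0.725 m from the base axis. Payload 9.7 kg.
Tool frame: the origin (TCP) lies on the centre line of the jaws, within the pads' length; the fingertips stand 19 mm ahead of it and the grasp point (between the pads) is the TCP (bot.tcp_to_tips is the z of the fingertips in the tool frame, in m); z points along the fingers, y is the line along which they close (so a half turn about z gives the same grasp; the last joint's range is limited). The gripper opens to 85 mm and grips with 20 to 120 N. Pads are 22 mm wide; open, the fingers measure 114 mm over their backs; the gripper's body (76 mm by 85 mm) begins 54 mm behind the grasp point. The pads swing forward as they close: fully open they stand 13 mm farther back than shut.
Start: joints at [-64.63, 4.979, 10.078, 95.1, 0, 90], TCP at [0.236, -0.497, 0.25] pointing down, gripper open.
Joint ranges: [-179.16, 179.16], [-48.56, 103.87], [-65.8, 70.77], [-126.05, 130.52], [-82.76, 87.17], [-180, 180]. Speed limits (degrees/s): [127.2, 127.2, 147.25, 180, 180, 180].

### API

Orientations are given as [roll, pitch, yaw] about the fixed x, y, z axes, in that order (R = Rz(yaw) Ry(pitch) Rx(roll)).
In Python, from workcell import bot gives the robot as it stands. The module is installed in compiled form; this text tells all that it offers.
- The arm moves only by the tool play_rows, never from a script. Its argument "increments" is a list of rows, each an object with "slide": the shift along the tool's x, y, z in mm, a list of three; "angular": the turn, a rotation vector about the tool's x, y, z in degrees, a list of three; "claw": the opening, from -1 (shut) to 1 (fully open). In form: [{"slide": [x, y, z], "angular": [rx, ry, rz], "claw": claw}, ...]. A call has 1 to 8 rows; each row shifts and turns the commanded pose from where the row before left it, along the tool's axes as they then stand; what a row does not reach is not made up. A row lasts 1/10 s, in which the tool goes at most 50 mm and 8.59 degrees, less where a joint would pass 70% of its speed; a pose out of reach is approached as far as the arm can. A call is refused whole if a number of a shift passes 50 or a number of a turn 8.59, either way. A call with a gripper value outside its range is refused whole. The fingers move at their own pace and stop on an object; "squeeze" is the grip in N (left out, the last holds). Time passes only in rows, so rows that do not move let the fingers close. It gives the time, the measured TCP pose, the force, the opening and the grip force at its end, in the units of the state.
- bot.get_obs(): the state, without advancing time (a new reading comes with each control period).
- bot.camera(name): name is "scene" or "top" or "wrist"; returns the picture (480x640x3 uint8, red, green, blue); there is no depth.
- bot.camera_info(name): a dict with "fovy" (degrees; the focal length in pixels is half the picture's height over the tangent of half this angle, whatever the lens; pixels are square), "cx", "cy" (the principal point, pixels), "R" (3x3) and "t" (3): a world point X has camera coordinates R X + t. Camera axes: x right, y down, z forward; pixel columns grow to the right and rows downward; lengths in m; the calibration is good to about 2 mm. A picture is of the moment at which its call begins: read the wrist's pose just before it. camera_info takes no time and is no camera call; for the wrist camera it gives the pose at the moment of the call.
- bot.job_done(): hands the job in; it is judged then, once.
The state is a dict: "time": time; "q": joint angles; "qd": joint speeds; "joint_efforts": joint torques, N m; "ee_pos": TCP position; "tcp_rot": TCP orientation; "wrist_force": force on the tool from outside, world axes, zero at the start; "torque": the same for the moment, N m; "opening": finger opening in m; "grasp_force": force on a finger pad.
Only numpy, scipy, OpenCV 4.12 (cv2) and the standard library are available. Lean on these libraries where they do the work, as an engineer would, in place of code of your own. Each camera call takes 0.05 s, during which the arm holds its last target. There are 200 camera calls.

### The job

Swing the bench lamp's arm to either side, fully clear of the carving board, and leave it there while you put every finished carving (the rosettes and stepped corbels) into the plywood crate and lay the plain blank flat on the board's cork pad, centred and lengthwise along it. Then swing the lamp back so that its head stands over the middle of the pad, and let go. Do not disturb the glue jar, the dark turned finial or the mallet.

Things in the scene. Friction and masses are not known exactly. Their poses are not given: they have to be found in the camera images.
- board: Fixed dark wooden carving board, 220 mm (x) by 300 mm (y), 18 mm thick, lying on the bench. Origin: centre of its underside; x points away from the robot towards the lamp post.
- pad (a point): Centre of the thin cork pad let in flush with the board's top: 76 mm (along the board's x) by 166 mm (along the board's y); carvings may lie on it at first. Height 18 mm above the bench.
- lamp_arm (a joint): Hinge of the lamp arm on its upright post just beyond the board's far edge: 0 = arm points along the board's -x, over the pad; positive swings the head towards the board's -y side, negative towards +y; stops at +-1.5 rad. The head is clear of the board beyond 1.25 either way. Friction holds it where it is left (about 1 N at the head moves it).
- lamp_pivot (a point): On the vertical hinge axis of the lamp at the post's top, 210 mm above the bench, level with the arm. Post 22 mm thick on a foot 96 mm across.
- lamp_grip (a point): On the upright round black grip (22 mm thick, from 222 to 278 mm above the bench) on top of the lamp head, 210 mm from the hinge axis; this point is 255 mm above the bench. Under it is the grey shade, 90 mm across, from 153 to 222 mm above the bench; the level arm, 16 mm wide, has its top at 218 mm (its black hub on the post at 226 mm).
- crate: Fixed open plywood crate, 250 mm (x) by 180 mm (y), 60 mm high, walls and floor 6 mm thick, on the bench at one side of the board (either side). Origin: centre of its underside.
- blank: The plain rectangular wooden blank, 150 mm (x) by 62 mm (y) by 28 mm, on the bench at the other side of the board. Origin: centre of its underside. About 170 g.
- blank_mid (a point): Centre of the blank.
- rosette1: Finished rosette: pale wooden block 60 x 60 x 28 mm with a round carved flower (52 mm across, 14 mm high) on top, 42 mm high in all. Origin: centre of its underside, z up through the flower. About 90 g. May be absent.
- rosette2: Finished rosette: pale wooden block 60 x 60 x 28 mm with a round carved flower (52 mm across, 14 mm high) on top, 42 mm high in all. Origin: centre of its underside, z up through the flower. About 90 g. May be absent.
- rosette3: Finished rosette: pale wooden block 60 x 60 x 28 mm with a round carved flower (52 mm across, 14 mm high) on top, 42 mm high in all. Origin: centre of its underside, z up through the flower. About 90 g. May be absent.
- corbel1: Finished corbel: darker wooden stepped bracket, 110 mm long (x), 44 mm wide (y); lower step 26 mm high over the whole length, upper step from x = -55 to +11 mm reaching 50 mm high, with a small scroll beside it. Origin: centre of its underside, z up. About 140 g. May be absent.
- corbel2: Finished corbel: darker wooden stepped bracket, 110 mm long (x), 44 mm wide (y); lower step 26 mm high over the whole length, upper step from x = -55 to +11 mm reaching 50 mm high, with a small scroll beside it. Origin: centre of its underside, z up. About 140 g. May be absent.
- glue_jar: Bystander: glue jar, 70 mm across, 110 mm high. Origin: centre of its underside.
- finial: Bystander: dark turned wooden finial, 84 mm across, 140 mm high. Origin: centre of its underside.
- mallet: Bystander: wooden mallet lying down, head 68 mm thick and 110 mm long along x, handle 130 mm along -x. Origin: below the joint of head and handle.
Mind the look-alikes: they are no part of the job. Leave any orange or turquoise look-alike of the rosette1 alone.

How it is judged (in metres and radians):
On the way, in this order (a step that is already met when the one before it is completed fails the run):
1. the lamp arm is swung clear of the board, to either side ((value of joint lamp_arm above 1.25 rad or value of joint lamp_arm below -1.25 rad)), for 0.2 s.
2. with the lamp still clear, every finished carving present is in the crate and the blank lies flat on the cork pad, along it, released (x of rosette1 in the frame of crate between -0.122 and 0.122 m and y of rosette1 in the frame of crate between -0.087 and 0.087 m and z of rosette1 in the frame of crate between -0.01 and 0.06 m and x of rosette2 in the frame of crate between -0.122 and 0.122 m and y of rosette2 in the frame of crate between -0.087 and 0.087 m and z of rosette2 in the frame of crate between -0.01 and 0.06 m and x of rosette3 in the frame of crate between -0.122 and 0.122 m and y of rosette3 in the frame of crate between -0.087 and 0.087 m and z of rosette3 in the frame of crate between -0.01 and 0.06 m and x of corbel1 in the frame of crate between -0.122 and 0.122 m and y of corbel1 in the frame of crate between -0.087 and 0.087 m and z of corbel1 in the frame of crate between -0.01 and 0.06 m and x of corbel2 in the frame of crate between -0.122 and 0.122 m and y of corbel2 in the frame of crate between -0.087 and 0.087 m and z of corbel2 in the frame of crate between -0.01 and 0.06 m and horizontal distance between blank_mid and pad below 0.025 m and angle between the x axis of blank and the y axis of board, either way round below 0.22 rad and z of blank_mid in the frame of board below 0.042 m and angle between the z axis of blank and the z axis of board, either way round below 0.1 rad and linear speed of blank below 0.03 m/s and contact force between each of rosette1, rosette2, rosette3, corbel1, corbel2, blank and the fingers below 0.3 N and (value of joint lamp_arm above 1.25 rad or value of joint lamp_arm below -1.25 rad)), for 0.2 s.
3. the lamp head is back over the middle of the pad (horizontal distance between lamp_grip and pad below 0.045 m), for 0.2 s.
At the end, for the whole second after the job is handed in: Every carving present has its origin within the crate's walls and below its rim; the blank lies flat, centred within 25 mm of the pad's centre and 0.22 rad of its length; the lamp grip is within 45 mm of the pad's centre seen from above; all released, blank and lamp at rest (x of rosette1 in the frame of crate between -0.122 and 0.122 m and y of rosette1 in the frame of crate between -0.087 and 0.087 m and z of rosette1 in the frame of crate between -0.01 and 0.06 m and x of rosette2 in the frame of crate between -0.122 and 0.122 m and y of rosette2 in the frame of crate between -0.087 and 0.087 m and z of rosette2 in the frame of crate between -0.01 and 0.06 m and x of rosette3 in the frame of crate between -0.122 and 0.122 m and y of rosette3 in the frame of crate between -0.087 and 0.087 m and z of rosette3 in the frame of crate between -0.01 and 0.06 m and x of corbel1 in the frame of crate between -0.122 and 0.122 m and y of corbel1 in the frame of crate between -0.087 and 0.087 m and z of corbel1 in the frame of crate between -0.01 and 0.06 m and x of corbel2 in the frame of crate between -0.122 and 0.122 m and y of corbel2 in the frame of crate between -0.087 and 0.087 m and z of corbel2 in the frame of crate between -0.01 and 0.06 m and horizontal distance between blank_mid and pad below 0.025 m and angle between the x axis of blank and the y axis of board, either way round below 0.22 rad and z of blank_mid in the frame of board below 0.042 m and angle between the z axis of blank and the z axis of board, either way round below 0.1 rad and linear speed of blank below 0.03 m/s and contact force between each of rosette1, rosette2, rosette3, corbel1, corbel2, blank, lamp_arm and the fingers below 0.3 N and horizontal distance between lamp_grip and pad below 0.045 m and velocity of joint lamp_arm between -0.05 and 0.05 rad/s); the robot touches nothing.
It fails at once if the glue jar is shoved or tipped (distance of glue_jar from where it was at the start of the episode above 0.04 m or angle between glue_jar's own z axis and vertical above 0.4 rad).
It fails at once if the finial is shoved or tipped (distance of finial from where it was at the start of the episode above 0.04 m or angle between finial's own z axis and vertical above 0.4 rad).
It fails at once if the mallet is shoved or tipped (distance of mallet from where it was at the start of the episode above 0.04 m or angle between mallet's own z axis and vertical above 0.4 rad).
Of rosette1, rosette2, rosette3, corbel1, corbel2 only 3 to 5 are there at a start; the rules pass over those that are not, and their reading is None.
At some moment in a run one of rosette1, rosette2, rosette3, corbel1, corbel2, blank may be knocked a few centimetres aside while the robot is not near it.
Once in a run the grip may slacken for a moment while it holds something.
It also fails if it takes over 210 s, if anything falls off the work surface, if the arm or the gripper's body presses on something with over 40 N, if the wrist force passes 120 N, or if a joint passes its speed limit or range.

## Working session

There is one attempt and no reset: what is moved stays moved. The work goes in short steps, Python scripts to look and compute and a tool call to move; the robot and the scene stay as the last step left them, time stands still between calls to the robot, and variables do not carry over. Pictures are saved under pics/ and viewed, at most 14 in all, crops included, and the job is handed in when it is done.

Besides the shell and the picture viewer there is one more tool, called after "Emit:" in YAML: its name, and indented under it one key for each argument. play_rows: Moves the arm, as the interface text tells. Its arguments: {"type":"object","properties":{"increments":{"type":"array"},"squeeze":{"type":"number"}},"required":["increments"]}

```bash
mkdir -p pics; python3 - <<'E'
from workcell import bot
import cv2
for n in ("scene","top"):
    i=bot.camera_info(n); print(n,i)
    cv2.imwrite(f"pics/{n}0.png",bot.camera(n)[:,:,::-1])
o=bot.get_obs(); print(o['time'],o['ee_pos'],o['tcp_rot'],o['opening'])
E
```

```text
scene {'fovy': 51.50854835526056, 'cx': 311.39258319256044, 'cy': 243.1420318167114, 'R': array([[-0.87523978,  0.48341234, -0.0163654 ],
       [ 0.2835823 ,  0.48544134, -0.82699926],
       [-0.39183721, -0.72846359, -0.56196476]]), 't': array([ 0.48001632, -0.00916231,  1.47928374])}
top {'fovy': 51.95269337109404, 'cx': 315.68053997132915, 'cy': 236.7248385509896, 'R': array([[ 0.01694569, -0.9996332 ,  0.02112583],
       [-0.99119199, -0.01957065, -0.13097874],
       [ 0.13134414, -0.01872023, -0.99116006]]), 't': array([-0.0163882 ,  0.55390657,  1.11483727])}
0.1 [ 0.23559075 -0.49679194  0.24965935] [-1.79933863e+02 -8.33468536e-04  2.53704816e+01] 0.08543722963583478
```

View pics/top0.png

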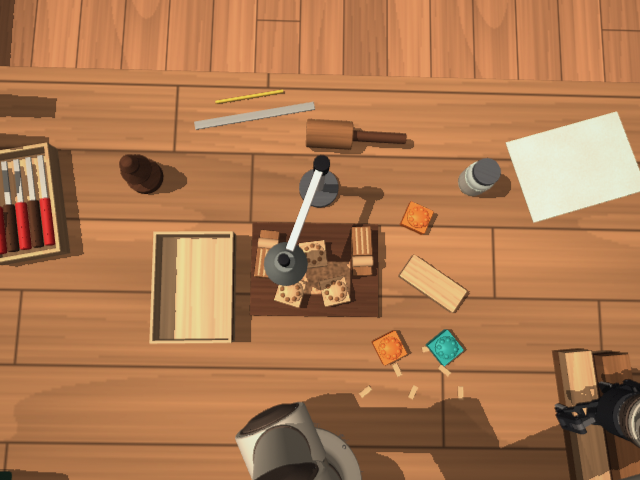

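View pics/scene0.png

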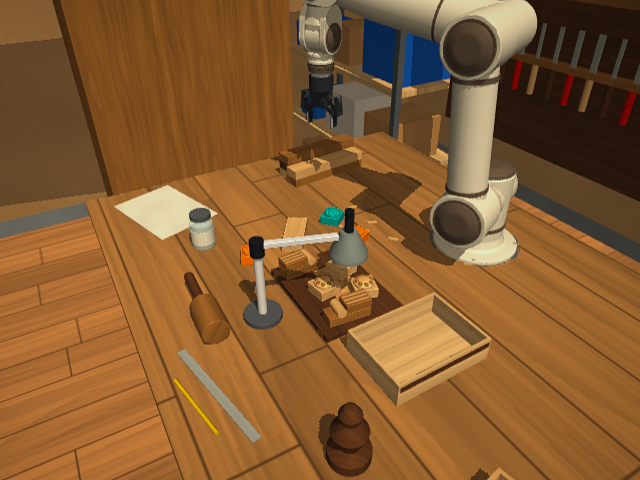

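The top view shows the board at (253–380, 223–317), the crate at (193,288), the blank at (433,283) and the lamp pivot at (321,163) with its grip at (285,260). The carvings on the board look like corbels at (267,250) and (362,250), and rosettes at (313,253), (291,292) and (335,291). The orange blocks at (417,217) and (390,347) and the turquoise one at (446,347) are look-alikes, so I leave them. I'll confirm this in an enlarged crop.

```bash
cat > h.py <<'E'
from workcell import bot
import numpy as np, cv2
from scipy.spatial.transform import Rotation as Ro
def ray(cam,u,v,z,info=None):
    i=info or bot.camera_info(cam); f=240/np.tan(np.radians(i['fovy']/2))
    d=i['R'].T@np.array([(u-i['cx'])/f,(v-i['cy'])/f,1]); c=-i['R'].T@i['t']
    return c+d*(z-c[2])/d[2]
def pix(cam,P,info=None):
    i=info or bot.camera_info(cam); f=240/np.tan(np.radians(i['fovy']/2))
    p=i['R']@np.array(P)+i['t']; return p[:2]/p[2]*f+[i['cx'],i['cy']]
def crop(src,x0,y0,x1,y1,s,dst):
    im=cv2.imread(src)[y0:y1,x0:x1]; cv2.imwrite(dst,cv2.resize(im,None,fx=s,fy=s,interpolation=cv2.INTER_CUBIC))
def togo(pos,yaw=None):
    "slide (mm) in tool frame to reach world pos, and rz deg, keeping tool down"
    o=bot.get_obs(); R=Ro.from_euler('xyz',o['tcp_rot'],degrees=True)
    s=R.inv().apply(np.array(pos)-o['ee_pos'])*1000
    return s.round(1)
E
python3 - <<'E'
from h import *
crop("pics/top0.png",240,150,480,330,3.3,"pics/c1.png")
r=lambda u,v,z:print((u,v),ray("top",u,v,z).round(3))
print('pivot');r(321,163,.226);r(319,188,0.0)
print('grip');r(284.5,260,.278)
print('crate rim');[r(*p,.06) for p in((151,233),(234,232),(234,342),(151,342))]
print('board');[r(*p,.018) for p in((252,223),(379,223),(381,316),(252,316))]
E
```

```text
pivot
(321, 163) [ 0.677 -0.011  0.226]
(319, 188) [ 0.679 -0.013  0.   ]
grip
(284.5, 260) [0.478 0.055 0.278]
crate rim
(151, 233) [0.552 0.369 0.06 ]
(234, 232) [0.558 0.181 0.06 ]
(234, 342) [0.312 0.171 0.06 ]
(151, 342) [0.309 0.354 0.06 ]
board
(252, 223) [0.587 0.145 0.018]
(379, 223) [ 0.593 -0.157  0.018]
(381, 316) [ 0.373 -0.162  0.018]
(252, 316) [0.368 0.138 0.018]
```

View pics/c1.png

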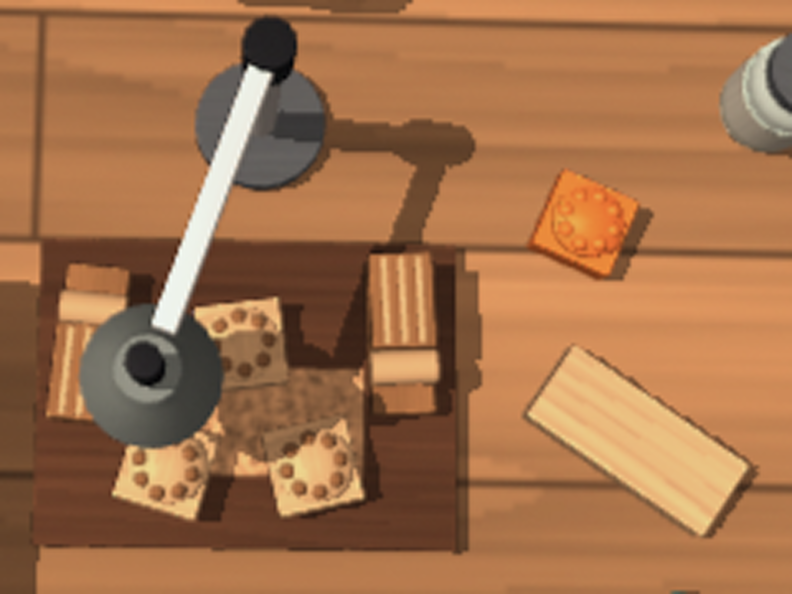

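The crop confirms it: corbels at the far left and right of the board, three pale rosettes near the pad, the plain blank at (433,283), and the orange block well outside the set. Next I grip the lamp and swing it to the -y side, away from the crate.

Emit:
play_rows:
  increments:
    - {"slide":[32.5,-28.2,-8],"angular":[0,0,0],"claw":0.2}
    - {"slide":[32.5,-28.2,-8],"angular":[0,0,0],"claw":0.2}
    - {"slide":[32.5,-28.2,-8],"angular":[0,0,0],"claw":0.2}
    - {"slide":[32.5,-28.2,-8],"angular":[0,0,0],"claw":0.2}
    - {"slide":[32.5,-28.2,-8],"angular":[0,0,0],"claw":0.2}
    - {"slide":[32.5,-28.2,-8],"angular":[0,0,0],"claw":0.2}
    - {"slide":[32.5,-28.2,-8],"angular":[0,0,0],"claw":0.2}
    - {"slide":[32.5,-28.2,-8],"angular":[0,0,0],"claw":0.2}
  squeeze: 25

```text
time: 0.9
ee_pos: [0.3741, -0.18, 0.3145]
tcp_rot: [-180.0, -0.0, 25.4]
wrist_force: [1.2, -1.7, -0.4]
opening: 0.0514
grasp_force: 0.0
```

Emit:
play_rows:
  increments:
    - {"slide":[32.5,-28.2,0],"angular":[0,0,0],"claw":0.2}
    - {"slide":[32.5,-28.2,0],"angular":[0,0,0],"claw":0.2}
    - {"slide":[32.5,-28.2,0],"angular":[0,0,0],"claw":0.2}
    - {"slide":[32.5,-28.2,0],"angular":[0,0,0],"claw":0.2}
    - {"slide":[32.5,-28.2,0],"angular":[0,0,0],"claw":0.2}
    - {"slide":[32.5,-28.2,0],"angular":[0,0,0],"claw":0.2}
    - {"slide":[0,0,0],"angular":[0,0,0],"claw":0.2}

```text
time: 1.6
ee_pos: [0.4787, 0.0585, 0.3129]
tcp_rot: [-179.9, 0.1, 25.6]
wrist_force: [-0.3, -0.8, -0.3]
opening: 0.0516
grasp_force: 0.0
```

```bash
python3 - <<'E'
from h import *
o=bot.get_obs();print(o['time'],o['ee_pos'],o['tcp_rot'],o['opening'],togo([.478,.055,.255]))
cv2.imwrite("pics/w1.png",bot.camera("wrist")[:,:,::-1])
print(pix("wrist",[.478,.055,.278]))
E
```

```text
1.6 [0.47867668 0.05848517 0.31289901] [-1.79921274e+02  7.94901578e-02  2.56208023e+01] 0.05159903958977826 [-2.   2.9 57.9]
[321.07578202 300.3189985 ]
```

View pics/w1.png

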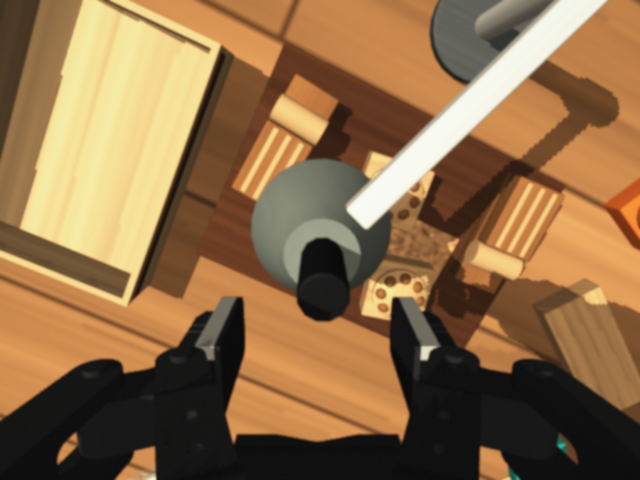

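The wrist view shows the grip's top at (323,293), within a few mm of the prediction, so I'll lower, close and work out the arc.

Emit:
play_rows:
  increments:
    - {"slide":[-1,1.5,28],"angular":[0,0,0],"claw":0.2}
    - {"slide":[-1,1.5,30],"angular":[0,0,0],"claw":0.2}
    - {"slide":[0,0,0],"angular":[0,0,0],"claw":-0.6}
    - {"slide":[0,0,0],"angular":[0,0,0],"claw":-0.9}
    - {"slide":[0,0,0],"angular":[0,0,0],"claw":-0.9}
    - {"slide":[0,0,0],"angular":[0,0,0],"claw":-0.9}
  squeeze: 25

```text
time: 2.25
ee_pos: [0.4758, 0.0508, 0.2569]
tcp_rot: [-179.9, 0.1, 25.3]
wrist_force: [-7.0, 1.0, -7.7]
opening: 0.0211
grasp_force: 26.3
```

```bash
python3 - <<'E'
from h import *
o=bot.get_obs();print(o['time'],o['ee_pos'],o['tcp_rot'],o['opening'],o['wrist_force'])
p=np.array([.677,-.012]);v=o['ee_pos'][:2]-p
print(np.hypot(*v)); a0=np.arctan2(-v[1],-v[0]); print(np.degrees(a0))
R=Ro.from_euler('xyz',o['tcp_rot'],degrees=True)
th=np.linspace(a0,np.radians(83),15); P=np.c_[p[0]-.21*np.cos(th),p[1]-.21*np.sin(th),0*th]; P+=np.r_[o['ee_pos'][:2],0]-P[0]
print((R.inv().apply(np.diff(P,axis=0))*1000).round(1).tolist())
E
```

```text
2.25 [0.47584129 0.05079826 0.25690638] [-1.79913776e+02  1.43343786e-01  2.53312574e+01] 0.021052077968073686 [-7.01603325  1.00544414 -7.65469615]
0.21073312022595872
-17.337457712987398
[[-16.6, 20.4, 0.0], [-13.9, 22.3, 0.0], [-11.0, 23.8, -0.0], [-7.9, 25.0, -0.0], [-4.7, 25.8, -0.0], [-1.5, 26.2, -0.0], [1.8, 26.2, -0.0], [5.0, 25.8, -0.1], [8.2, 24.9, -0.1], [11.3, 23.7, -0.1], [14.1, 22.1, -0.1], [16.8, 20.2, -0.1], [19.2, 17.9, -0.1], [21.3, 15.4, -0.1]]
```

Emit:
play_rows:
  increments:
    - {"slide":[-16.6,20.4,0],"angular":[0,0,0],"claw":-0.9}
    - {"slide":[-14,22.3,0],"angular":[0,0,0],"claw":-0.9}
    - {"slide":[-11,23.8,0],"angular":[0,0,0],"claw":-0.9}
    - {"slide":[-8,25,0],"angular":[0,0,0],"claw":-0.9}
    - {"slide":[-4.7,25.8,0],"angular":[0,0,0],"claw":-0.9}
    - {"slide":[-1.5,26.2,0],"angular":[0,0,0],"claw":-0.9}
    - {"slide":[1.8,26.2,0],"angular":[0,0,0],"claw":-0.9}

```text
time: 2.95
ee_pos: [0.5001, -0.1268, 0.2576]
tcp_rot: [-180.0, 0.1, 25.3]
wrist_force: [-3.5, 0.8, -3.1]
opening: 0.0217
grasp_force: 26.9
```

Emit:
play_rows:
  increments:
    - {"slide":[5,25.8,0],"angular":[0,0,0],"claw":-0.9}
    - {"slide":[8.2,25,0],"angular":[0,0,0],"claw":-0.9}
    - {"slide":[11.3,23.7,0],"angular":[0,0,0],"claw":-0.9}
    - {"slide":[14,22,0],"angular":[0,0,0],"claw":-0.9}
    - {"slide":[16.8,20,0],"angular":[0,0,0],"claw":-0.9}
    - {"slide":[19,18,0],"angular":[0,0,0],"claw":-0.9}
    - {"slide":[21,15.5,0],"angular":[0,0,0],"claw":-0.9}
    - {"slide":[0,0,0],"angular":[0,0,0],"claw":-0.9}

```text
time: 3.75
ee_pos: [0.6538, -0.2213, 0.2572]
tcp_rot: [179.9, -0.1, 25.3]
wrist_force: [2.0, -1.5, -2.6]
opening: 0.0215
grasp_force: 27.0
```

Emit:
play_rows:
  increments:
    - {"slide":[0,0,0],"angular":[0,0,0],"claw":0.1}
    - {"slide":[0,0,0],"angular":[0,0,0],"claw":0.2}
    - {"slide":[0,0,-30],"angular":[0,0,0],"claw":0.2}
    - {"slide":[0,0,-45],"angular":[0,0,0],"claw":0.2}
    - {"slide":[-48,8,0],"angular":[0,0,0],"claw":0.5}
    - {"slide":[-48,8,0],"angular":[0,0,0],"claw":0.8}
    - {"slide":[-48,8,0],"angular":[0,0,0],"claw":1}
    - {"slide":[-48,8,0],"angular":[0,0,0],"claw":1}

```text
time: 4.55
ee_pos: [0.4895, -0.3317, 0.3314]
tcp_rot: [179.9, -0.0, 25.4]
wrist_force: [-0.6, -0.4, 0.7]
opening: 0.0853
grasp_force: 0.0
```

Emit:
play_rows:
  increments:
    - {"slide":[-48,8,0],"angular":[0,0,0],"claw":1}
    - {"slide":[-48,8,0],"angular":[0,0,0],"claw":1}
    - {"slide":[-40,8,0],"angular":[0,0,0],"claw":1}
    - {"slide":[0,0,0],"angular":[0,0,0],"claw":1}

```text
time: 4.95
ee_pos: [0.3748, -0.413, 0.332]
tcp_rot: [179.9, 0.0, 25.1]
wrist_force: [0.1, 0.3, -0.2]
opening: 0.0853
grasp_force: 0.0
```

```bash
python3 - <<'E'
from h import *
cv2.imwrite("pics/top1.png",bot.camera("top")[:,:,::-1])
crop("pics/top1.png",240,150,480,330,3.3,"pics/c2.png")
E
```

```text
(no output)
```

View pics/c2.png

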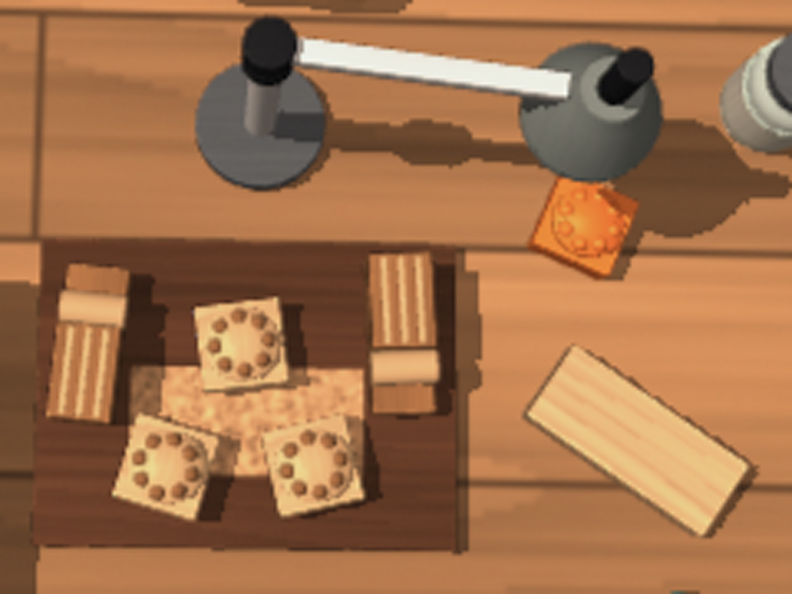

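The top view shows the lamp clear at -y with its grip at (430,173). Also visible are the three rosettes, both corbels, the full cork pad and the blank. Now I'll turn those pixels into positions.

```bash
python3 - <<'E'
from h import *
def q(u,v,z): return ray("top",240+u/3.3,150+v/3.3,z)
def poly(name,pts,z):
    P=np.array([q(*p,z)[:2] for p in pts]); (c,s,a)=cv2.minAreaRect((P*1000).astype(np.float32)); print(name,np.array(c).round(0),np.array(s).round(0),round(a,1))
poly('A',[(194,309),(278,297),(290,384),(205,391)],.046); print(q(242,343,.060))
poly('B',[(136,413),(218,431),(199,521),(113,494)],.046); print(q(165,467,.060))
poly('C',[(264,428),(347,414),(364,495),(281,517)],.046); print(q(314,464,.060))
poly('L',[(59,322),(122,325),(111,422),(48,416)],.068)
poly('Rr',[(369,254),(431,252),(438,345),(372,348)],.068); print('low end',q(405,413,.018),q(371,365,.04),q(437,365,.04))
poly('blank',[(574,345),(527,415),(704,537),(753,467)],.028)
print('pad',[q(*p,.018).round(3)[:2] for p in((131,366),(363,368),(363,475),(131,472))])
print('grip',q(635,65,.278))
E
```

```text
A [511.  -1.] [62. 60.] 8.6
[ 0.51134354 -0.00110698  0.06      ]
B [426.  50.] [62. 63.] 78.7
[0.42531843 0.04998891 0.06      ]
C [429. -53.] [62. 59.] 11.8
[ 0.42913085 -0.05185045  0.06      ]
L [490. 106.] [43. 67.] 85.2
Rr [ 543. -111.] [65. 46.] 3.7
low end [ 0.46745519 -0.11898012  0.018     ] [ 0.49948324 -0.09233724  0.04      ] [ 0.50035328 -0.13884153  0.04      ]
blank [ 450. -285.] [152.  61.] 56.2
pad [array([0.497, 0.077]), array([ 0.499, -0.089]), array([ 0.423, -0.089]), array([0.422, 0.075])]
grip [ 0.65400935 -0.21975965  0.278     ]
```

```bash
cat >> h.py <<'E'
def plan(wps,step=42,turn=8):
    "wps: (x,y,z,yaw,claw[,n]) -> prints rows in tool axes (tool pointing down)"
    o=bot.get_obs(); p=np.array(o['ee_pos'])*1000; yaw=o['tcp_rot'][2]; rows=[]
    print('at',o['time'],p.round(),round(yaw,1))
    for w in wps:
        t=np.array(w[:3])*1000; n=max(int(np.ceil(np.linalg.norm(t-p)/step)),int(np.ceil(abs(w[3]-yaw)/turn)),1)
        if len(w)>5:n=max(n,w[5])
        for k in range(n):
            c,s=np.cos(np.radians(yaw)),np.sin(np.radians(yaw)); M=np.array([[c,s,0],[s,-c,0],[0,0,-1]])
            sl=(M@((t-p)/(n-k))).round(0 if k<n-1 else 1); r=round(-(w[3]-yaw)/(n-k),1)
            p=p+M.T@sl; yaw-=r; rows.append((sl.tolist(),r,w[4]))
    for i,r in enumerate(rows):
        if i%8==0: print('--')
        print('{"slide":[%g,%g,%g],"angular":[0,0,%g],"claw":%g},'%(*[x+0 for x in r[0]],r[1]+0,r[2]))
E
python3 - <<'E'
from h import *
plan([(.44,-.15,.2,-4.8,.6),(.498,.105,.14,-4.8,.6),(.498,.105,.053,-4.8,.6,3)])
E
```

```text
at 5.0 [ 377. -412.  332.] 25.1
--
{"slide":[21,-26,16],"angular":[0,0,3.7],"claw":0.6},
{"slide":[19,-28,17],"angular":[0,0,3.7],"claw":0.6},
{"slide":[18,-29,16],"angular":[0,0,3.8],"claw":0.6},
{"slide":[16,-30,17],"angular":[0,0,3.7],"claw":0.6},
{"slide":[14,-31,16],"angular":[0,0,3.8],"claw":0.6},
{"slide":[11,-31,17],"angular":[0,0,3.7],"claw":0.6},
{"slide":[9,-32,16],"angular":[0,0,3.8],"claw":0.6},
{"slide":[7.6,-33.1,16.8],"angular":[0,0,3.7],"claw":0.6},
--
{"slide":[5,-37,9],"angular":[0,0,0],"claw":0.6},
{"slide":[5,-37,8],"angular":[0,0,0],"claw":0.6},
{"slide":[5,-37,9],"angular":[0,0,0],"claw":0.6},
{"slide":[5,-37,8],"angular":[0,0,0],"claw":0.6},
{"slide":[6,-37,9],"angular":[0,0,0],"claw":0.6},
{"slide":[5,-37,8],"angular":[0,0,0],"claw":0.6},
{"slide":[5.7,-37,9],"angular":[0,0,0],"claw":0.6},
{"slide":[0,0,29],"angular":[0,0,0],"claw":0.6},
--
{"slide":[0,0,29],"angular":[0,0,0],"claw":0.6},
{"slide":[0,0,29],"angular":[0,0,0],"claw":0.6},
```

Emit:
play_rows:
  increments:
    - {"slide":[21,-26,16],"angular":[0,0,3.7],"claw":0.6}
    - {"slide":[19,-28,17],"angular":[0,0,3.7],"claw":0.6}
    - {"slide":[18,-29,16],"angular":[0,0,3.8],"claw":0.6}
    - {"slide":[16,-30,17],"angular":[0,0,3.7],"claw":0.6}
    - {"slide":[14,-31,16],"angular":[0,0,3.8],"claw":0.6}
    - {"slide":[11,-31,17],"angular":[0,0,3.7],"claw":0.6}
    - {"slide":[9,-32,16],"angular":[0,0,3.8],"claw":0.6}
    - {"slide":[7.6,-33,17],"angular":[0,0,3.7],"claw":0.6}
  squeeze: 45

```text
time: 5.8
ee_pos: [0.4416, -0.1469, 0.1984]
tcp_rot: [180.0, -0.1, -4.6]
wrist_force: [0.7, 0.1, 0.3]
opening: 0.0683
grasp_force: 0.0
```

Emit:
play_rows:
  increments:
    - {"slide":[5,-37,9],"angular":[0,0,0],"claw":0.6}
    - {"slide":[5,-37,8],"angular":[0,0,0],"claw":0.6}
    - {"slide":[5,-37,9],"angular":[0,0,0],"claw":0.6}
    - {"slide":[5,-37,8],"angular":[0,0,0],"claw":0.6}
    - {"slide":[6,-37,9],"angular":[0,0,0],"claw":0.6}
    - {"slide":[5,-37,8],"angular":[0,0,0],"claw":0.6}
    - {"slide":[5.7,-37,9],"angular":[0,0,0],"claw":0.6}
    - {"slide":[0,0,0],"angular":[0,0,0],"claw":0.6}

```text
time: 6.6
ee_pos: [0.4918, 0.03, 0.1403]
tcp_rot: [-176.6, 0.1, 1.7]
wrist_force: [0.0, -0.5, 0.3]
opening: 0.0687
grasp_force: 0.0
```

```bash
python3 - <<'E'
from h import *
plan([(.498,.105,.053,-4.8,.6,3)])
cv2.imwrite("pics/w2.png",bot.camera("wrist")[:,:,::-1])
print(pix("wrist",[.490,.106,.068]),pix("wrist",[.511,-.001,.06]))
E
```

```text
at 6.6 [492.  30. 140.] 1.7
--
{"slide":[3,-25,29],"angular":[0,0,2.2],"claw":0.6},
{"slide":[2,-25,29],"angular":[0,0,2.1],"claw":0.6},
{"slide":[0.6,-24.9,29.3],"angular":[0,0,2.2],"claw":0.6},
[168.43165393 263.68746861] [390.41888265 227.06191445]
```

View pics/w2.png

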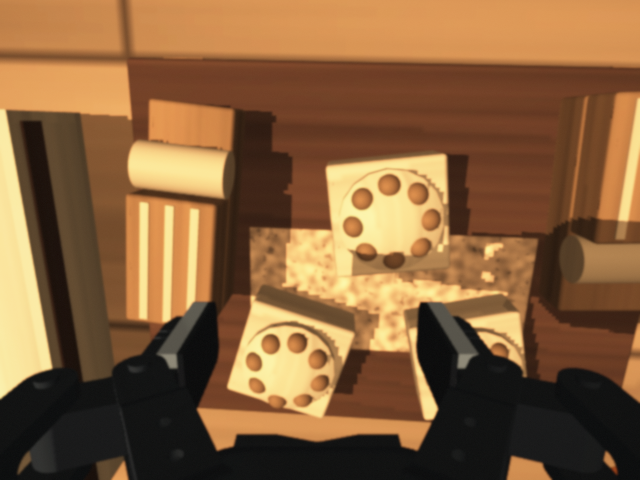

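The wrist view shows the left corbel at (172,220), as predicted, but the arm stopped short and tilted. I'll check the joints.

```bash
python3 - <<'E'
from h import *
o=bot.get_obs();print(o['q'],o['ee_pos'],o['tcp_rot'])
E
```

```text
[  1.57438731  -3.57323116 -10.69418047  82.99217812   3.37671114
 179.94801017] [0.49166553 0.02918699 0.14095479] [-1.76623188e+02  1.10065152e-01  1.62628698e+00]
```

Emit:
play_rows:
  increments:
    - {"slide":[0,0,0],"angular":[0,0,0],"claw":0.6}
    - {"slide":[0,0,0],"angular":[0,0,0],"claw":0.6}

```text
time: 6.85
ee_pos: [0.4917, 0.0281, 0.142]
tcp_rot: [-176.6, 0.0, 1.5]
wrist_force: [-0.1, -0.3, 0.0]
opening: 0.0682
grasp_force: 0.0
```

```bash
python3 - <<'E'
from h import *
o=bot.get_obs();print(o['q'],o['ee_pos'],o['tcp_rot'])
E
```

```text
[  1.459585    -3.67009982 -10.6741388   83.01489413   3.35648864
 179.94351437] [0.49174739 0.02810866 0.14196326] [-1.76643494e+02  1.56259656e-02  1.51597374e+00]
```

Joint 6 is at its limit, so I'll use the half-turned grasp (yaw + 180).

Emit:
play_rows:
  increments:
    - {"slide":[0,0,-20],"angular":[0,0,-8.5],"claw":0.6}
    - {"slide":[0,0,-20],"angular":[-3.4,0,0],"claw":0.6}
    - {"slide":[0,0,0],"angular":[0,0,-8.5],"claw":0.6}
    - {"slide":[0,0,0],"angular":[0,0,-8.5],"claw":0.6}
    - {"slide":[0,0,0],"angular":[0,0,-8.5],"claw":0.6}
    - {"slide":[0,0,0],"angular":[0,0,-8.5],"claw":0.6}
    - {"slide":[0,0,0],"angular":[0,0,-8.5],"claw":0.6}
    - {"slide":[0,0,0],"angular":[0,0,-8.5],"claw":0.6}

```text
time: 7.65
ee_pos: [0.4918, 0.0257, 0.182]
tcp_rot: [179.6, -0.2, 61.3]
wrist_force: [-0.6, 0.5, -0.7]
opening: 0.0679
grasp_force: 0.0
```

Emit:
play_rows:
  increments:
    - {"slide":[0,0,0],"angular":[0,0,-8.5],"claw":0.6}
    - {"slide":[0,0,0],"angular":[0,0,-8.5],"claw":0.6}
    - {"slide":[0,0,0],"angular":[0,0,-8.5],"claw":0.6}
    - {"slide":[0,0,0],"angular":[0,0,-8.5],"claw":0.6}
    - {"slide":[0,0,0],"angular":[0,0,-8.5],"claw":0.6}
    - {"slide":[0,0,0],"angular":[0,0,-8.5],"claw":0.6}
    - {"slide":[0,0,0],"angular":[0,0,-8.5],"claw":0.6}
    - {"slide":[0,0,0],"angular":[0,0,-8.5],"claw":0.6}

```text
time: 8.45
ee_pos: [0.4918, 0.0257, 0.182]
tcp_rot: [179.6, 0.3, 129.3]
wrist_force: [1.4, -0.6, -0.1]
opening: 0.0683
grasp_force: 0.0
```

Emit:
play_rows:
  increments:
    - {"slide":[0,0,0],"angular":[0,0,-8.5],"claw":0.6}
    - {"slide":[0,0,0],"angular":[0,0,-8.5],"claw":0.6}
    - {"slide":[0,0,0],"angular":[0,0,-8.5],"claw":0.6}
    - {"slide":[0,0,0],"angular":[0,0,-8.5],"claw":0.6}
    - {"slide":[0,0,0],"angular":[0,0,-8.5],"claw":0.6}
    - {"slide":[0,0,0],"angular":[0,0,-3.7],"claw":0.6}
    - {"slide":[0,0,0],"angular":[0,0,0],"claw":0.6}

```text
time: 9.15
ee_pos: [0.4918, 0.0258, 0.1819]
tcp_rot: [179.9, 0.5, 175.2]
wrist_force: [-0.0, 0.1, -0.3]
opening: 0.0686
grasp_force: 0.0
```

```bash
python3 - <<'E'
from h import *
o=bot.get_obs();print(o['q'],o['tcp_rot'])
plan([(.498,.105,.14,175.2,.6),(.498,.105,.053,175.2,.6,3)])
E
```

```text
[ 3.00666067e+00 -4.22695614e+00 -6.74955075e+00  8.69842238e+01
 -1.26481606e-02  7.76013263e+00] [179.94593828   0.49037277 175.24624225]
at 9.15 [492.  26. 182.] 175.2
--
{"slide":[0,26,14],"angular":[0,0,0],"claw":0.6},
{"slide":[0,27,14],"angular":[0,0,0],"claw":0.6},
{"slide":[0.4,26.5,13.9],"angular":[0,0,0],"claw":0.6},
{"slide":[0,0,29],"angular":[0,0,0],"claw":0.6},
{"slide":[0,0,29],"angular":[0,0,0],"claw":0.6},
{"slide":[0,0,29],"angular":[0,0,0],"claw":0.6},
```

Emit:
play_rows:
  increments:
    - {"slide":[0,26,14],"angular":[0,0,0],"claw":0.6}
    - {"slide":[0,27,14],"angular":[0,0,0],"claw":0.6}
    - {"slide":[0.4,26.5,14],"angular":[0,0,0],"claw":0.6}
    - {"slide":[0,0,29],"angular":[0,0,0],"claw":0.6}
    - {"slide":[0,0,29],"angular":[0,0,0],"claw":0.6}
    - {"slide":[0,0,29],"angular":[0,0,0],"claw":0.6}
    - {"slide":[0,0,0],"angular":[0,0,0],"claw":-0.2}
    - {"slide":[0,0,0],"angular":[0,0,0],"claw":-0.4}

```text
time: 9.95
ee_pos: [0.4989, 0.1053, 0.0533]
tcp_rot: [180.0, 0.4, 175.2]
wrist_force: [0.4, 0.4, -0.7]
opening: 0.0434
grasp_force: 49.7
```

Emit:
play_rows:
  increments:
    - {"slide":[0,0,0],"angular":[0,0,0],"claw":-0.4}
    - {"slide":[0,0,0],"angular":[0,0,0],"claw":-0.4}
    - {"slide":[0,0,-30],"angular":[0,0,0],"claw":-0.4}
    - {"slide":[0,0,-35],"angular":[0,0,0],"claw":-0.4}
    - {"slide":[0,0,-35],"angular":[0,0,0],"claw":-0.4}

```text
time: 10.45
ee_pos: [0.4981, 0.1055, 0.1547]
tcp_rot: [179.9, 0.5, 175.2]
wrist_force: [1.1, 0.0, -0.8]
opening: 0.043
grasp_force: 49.7
```

```bash
python3 - <<'E'
from h import *
plan([(.3596,.3065,.14,182,-.4),(.3596,.3065,.055,182,-.4,3)])
E
```

```text
at 10.45 [498. 105. 155.] 175.2
--
{"slide":[26,31,2],"angular":[0,0,-1.1],"claw":-0.4},
{"slide":[25,32,3],"angular":[0,0,-1.1],"claw":-0.4},
{"slide":[25,33,2],"angular":[0,0,-1.1],"claw":-0.4},
{"slide":[24,33,3],"angular":[0,0,-1.2],"claw":-0.4},
{"slide":[23,33,2],"angular":[0,0,-1.1],"claw":-0.4},
{"slide":[22.3,34,2.7],"angular":[0,0,-1.2],"claw":-0.4},
{"slide":[0,0,28],"angular":[0,0,0],"claw":-0.4},
{"slide":[0,0,29],"angular":[0,0,0],"claw":-0.4},
--
{"slide":[0,0,28],"angular":[0,0,0],"claw":-0.4},
```

Emit:
play_rows:
  increments:
    - {"slide":[26,31,2],"angular":[0,0,-1.1],"claw":-0.4}
    - {"slide":[25,32,3],"angular":[0,0,-1.1],"claw":-0.4}
    - {"slide":[25,33,2],"angular":[0,0,-1.1],"claw":-0.4}
    - {"slide":[24,33,3],"angular":[0,0,-1.2],"claw":-0.4}
    - {"slide":[23,33,2],"angular":[0,0,-1.1],"claw":-0.4}
    - {"slide":[22.3,34,2.7],"angular":[0,0,-1.2],"claw":-0.4}
    - {"slide":[0,0,28],"angular":[0,0,0],"claw":-0.4}
    - {"slide":[0,0,29],"angular":[0,0,0],"claw":-0.4}

```text
time: 11.25
ee_pos: [0.3601, 0.3084, 0.081]
tcp_rot: [179.9, 0.6, -177.8]
wrist_force: [1.8, -0.3, -1.2]
opening: 0.0431
grasp_force: 49.9
```

Emit:
play_rows:
  increments:
    - {"slide":[0,0,28],"angular":[0,0,0],"claw":-0.4}
    - {"slide":[0,0,0],"angular":[0,0,0],"claw":-0.4}
    - {"slide":[0,0,0],"angular":[0,0,0],"claw":0.2}
    - {"slide":[0,0,0],"angular":[0,0,0],"claw":0.2}
    - {"slide":[0,0,-30],"angular":[0,0,0],"claw":0.2}
    - {"slide":[0,0,-40],"angular":[0,0,0],"claw":0.2}
    - {"slide":[0,0,-30],"angular":[0,0,0],"claw":0.6}

```text
time: 11.95
ee_pos: [0.3603, 0.307, 0.156]
tcp_rot: [179.9, 0.6, -178.0]
wrist_force: [0.4, -0.6, -0.6]
opening: 0.0641
grasp_force: 0.0
```

```bash
python3 - <<'E'
from h import *
plan([(.535,-.1115,.14,183.7-360,.6)]) if bot.get_obs()['tcp_rot'][2]<0 else plan([(.535,-.1115,.14,183.7,.6)])
E
```

```text
at 11.95 [360. 307. 156.] -178.0
--
{"slide":[-15,-39,1],"angular":[0,0,-0.2],"claw":0.6},
{"slide":[-14,-39,2],"angular":[0,0,-0.1],"claw":0.6},
{"slide":[-14,-39,1],"angular":[0,0,-0.2],"claw":0.6},
{"slide":[-14,-39,2],"angular":[0,0,-0.1],"claw":0.6},
{"slide":[-14,-39,1],"angular":[0,0,-0.2],"claw":0.6},
{"slide":[-14,-38,2],"angular":[0,0,-0.1],"claw":0.6},
{"slide":[-14,-39,1],"angular":[0,0,-0.2],"claw":0.6},
{"slide":[-14,-39,2],"angular":[0,0,-0.1],"claw":0.6},
--
{"slide":[-14,-38,1],"angular":[0,0,-0.2],"claw":0.6},
{"slide":[-14,-39,2],"angular":[0,0,-0.1],"claw":0.6},
{"slide":[-13,-38.5,1],"angular":[0,0,-0.2],"claw":0.6},
```

Emit:
play_rows:
  increments:
    - {"slide":[-15,-39,1],"angular":[0,0,-0.2],"claw":0.6}
    - {"slide":[-14,-39,2],"angular":[0,0,-0.2],"claw":0.6}
    - {"slide":[-14,-39,1],"angular":[0,0,-0.2],"claw":0.6}
    - {"slide":[-14,-39,2],"angular":[0,0,-0.2],"claw":0.6}
    - {"slide":[-14,-39,1],"angular":[0,0,-0.2],"claw":0.6}
    - {"slide":[-14,-38,2],"angular":[0,0,-0.2],"claw":0.6}
    - {"slide":[-14,-39,1],"angular":[0,0,-0.2],"claw":0.6}
    - {"slide":[-14,-39,2],"angular":[0,0,-0.2],"claw":0.6}

```text
time: 12.75
ee_pos: [0.4887, -0.0006, 0.1432]
tcp_rot: [-180.0, 0.7, -176.4]
wrist_force: [0.3, 0.1, -0.1]
opening: 0.0683
grasp_force: 0.0
```

Emit:
play_rows:
  increments:
    - {"slide":[-14,-38,1],"angular":[0,0,-0.2],"claw":0.6}
    - {"slide":[-14,-39,2],"angular":[0,0,0],"claw":0.6}
    - {"slide":[-13,-38.5,1],"angular":[0,0,0],"claw":0.6}
    - {"slide":[0,0,29],"angular":[0,0,0],"claw":0.6}
    - {"slide":[0,0,29],"angular":[0,0,0],"claw":0.6}
    - {"slide":[0,0,29],"angular":[0,0,0],"claw":0.6}
    - {"slide":[0,0,0],"angular":[0,0,0],"claw":0.2}
    - {"slide":[0,0,0],"angular":[0,0,0],"claw":-0.4}

```text
time: 13.55
ee_pos: [0.5373, -0.1114, 0.0519]
tcp_rot: [-180.0, 0.5, -176.2]
wrist_force: [0.4, 0.1, -0.6]
opening: 0.0436
grasp_force: 47.7
```

Emit:
play_rows:
  increments:
    - {"slide":[0,0,0],"angular":[0,0,0],"claw":-0.4}
    - {"slide":[0,0,0],"angular":[0,0,0],"claw":-0.4}
    - {"slide":[0,0,-30],"angular":[0,0,0],"claw":-0.4}
    - {"slide":[0,0,-35],"angular":[0,0,0],"claw":-0.4}
    - {"slide":[0,0,-35],"angular":[0,0,0],"claw":-0.4}

```text
time: 14.05
ee_pos: [0.5359, -0.1111, 0.1523]
tcp_rot: [-180.0, 0.5, -176.1]
wrist_force: [-0.3, -0.1, -1.5]
opening: 0.0436
grasp_force: 47.7
```

```bash
sed -i "s/    for w in wps:/    for w in wps:\n        w=list(w); w[3]=yaw+(w[3]-yaw+180)%360-180/" h.py; python3 - <<'E'
from h import *
plan([(.5036,.3115,.14,182,-.4),(.5036,.3115,.055,182,-.4,3)])
print("next"); 
E
```

```text
at 14.05 [ 536. -111.  152.] -176.1
--
{"slide":[0,39,1],"angular":[0,0,0.2],"claw":-0.4},
{"slide":[1,38,1],"angular":[0,0,0.2],"claw":-0.4},
{"slide":[1,39,1],"angular":[0,0,0.2],"claw":-0.4},
{"slide":[1,38,1],"angular":[0,0,0.2],"claw":-0.4},
{"slide":[1,39,1],"angular":[0,0,0.2],"claw":-0.4},
{"slide":[1,38,1],"angular":[0,0,0.1],"claw":-0.4},
{"slide":[1,39,1],"angular":[0,0,0.2],"claw":-0.4},
{"slide":[1,38,1],"angular":[0,0,0.1],"claw":-0.4},
--
{"slide":[1,39,1],"angular":[0,0,0.2],"claw":-0.4},
{"slide":[1,38,2],"angular":[0,0,0.1],"claw":-0.4},
{"slide":[1.5,38.7,1.3],"angular":[0,0,0.2],"claw":-0.4},
{"slide":[0,0,28],"angular":[0,0,0],"claw":-0.4},
{"slide":[0,0,28],"angular":[0,0,0],"claw":-0.4},
{"slide":[0,0,29],"angular":[0,0,0],"claw":-0.4},
next
```

Emit:
play_rows:
  increments:
    - {"slide":[0,39,1],"angular":[0,0,0.2],"claw":-0.4}
    - {"slide":[1,38,1],"angular":[0,0,0.2],"claw":-0.4}
    - {"slide":[1,39,1],"angular":[0,0,0.2],"claw":-0.4}
    - {"slide":[1,38,1],"angular":[0,0,0.2],"claw":-0.4}
    - {"slide":[1,39,1],"angular":[0,0,0.2],"claw":-0.4}
    - {"slide":[1,38,1],"angular":[0,0,0.2],"claw":-0.4}
    - {"slide":[1,39,1],"angular":[0,0,0.2],"claw":-0.4}
    - {"slide":[1,38,1],"angular":[0,0,0.2],"claw":-0.4}

```text
time: 14.85
ee_pos: [0.512, 0.1978, 0.1433]
tcp_rot: [180.0, 0.6, -177.7]
wrist_force: [1.1, 0.6, -1.5]
opening: 0.0434
grasp_force: 48.0
```

Emit:
play_rows:
  increments:
    - {"slide":[1,39,1],"angular":[0,0,0.2],"claw":-0.4}
    - {"slide":[1,38,2],"angular":[0,0,0.1],"claw":-0.4}
    - {"slide":[1.5,38.7,1.3],"angular":[0,0,0],"claw":-0.4}
    - {"slide":[0,0,28],"angular":[0,0,0],"claw":-0.4}
    - {"slide":[0,0,28],"angular":[0,0,0],"claw":-0.4}
    - {"slide":[0,0,29],"angular":[0,0,0],"claw":-0.4}
    - {"slide":[0,0,0],"angular":[0,0,0],"claw":-0.4}

```text
time: 15.55
ee_pos: [0.5032, 0.3106, 0.0496]
tcp_rot: [-179.8, 0.2, -178.0]
wrist_force: [-1.4, -0.5, -1.7]
opening: 0.0436
grasp_force: 47.8
```

Emit:
play_rows:
  increments:
    - {"slide":[0,0,0],"angular":[0,0,0],"claw":0.2}
    - {"slide":[0,0,0],"angular":[0,0,0],"claw":0.2}
    - {"slide":[0,0,-30],"angular":[0,0,0],"claw":0.2}
    - {"slide":[0,0,-40],"angular":[0,0,0],"claw":0.2}
    - {"slide":[0,0,-30],"angular":[0,0,0],"claw":1}

```text
time: 16.05
ee_pos: [0.505, 0.3118, 0.1574]
tcp_rot: [179.9, 0.7, -178.1]
wrist_force: [0.1, -0.8, 0.7]
opening: 0.0645
grasp_force: 0.0
```

```bash
python3 - <<'E'
from h import *
plan([(.511,-.001,.13,188.6,1),(.511,-.001,.046,188.6,1,3)])
E
```

```text
at 16.05 [505. 312. 157.] -178.1
--
{"slide":[1,-39,3],"angular":[0,0,-0.8],"claw":1},
{"slide":[1,-39,3],"angular":[0,0,-0.8],"claw":1},
{"slide":[2,-39,4],"angular":[0,0,-0.8],"claw":1},
{"slide":[2,-39,3],"angular":[0,0,-0.9],"claw":1},
{"slide":[3,-39,4],"angular":[0,0,-0.8],"claw":1},
{"slide":[3,-39,3],"angular":[0,0,-0.9],"claw":1},
{"slide":[4,-39,4],"angular":[0,0,-0.8],"claw":1},
{"slide":[4.3,-39.1,3.4],"angular":[0,0,-0.9],"claw":1},
--
{"slide":[0,0,28],"angular":[0,0,0],"claw":1},
{"slide":[0,0,28],"angular":[0,0,0],"claw":1},
{"slide":[0,0,28],"angular":[0,0,0],"claw":1},
```

Emit:
play_rows:
  increments:
    - {"slide":[1,-39,3],"angular":[0,0,-0.8],"claw":1}
    - {"slide":[1,-39,3],"angular":[0,0,-0.8],"claw":1}
    - {"slide":[2,-39,4],"angular":[0,0,-0.8],"claw":1}
    - {"slide":[2,-39,3],"angular":[0,0,-0.9],"claw":1}
    - {"slide":[3,-39,4],"angular":[0,0,-0.8],"claw":1}
    - {"slide":[3,-39,3],"angular":[0,0,-0.9],"claw":1}
    - {"slide":[4,-39,4],"angular":[0,0,-0.8],"claw":1}
    - {"slide":[4.3,-39,3.4],"angular":[0,0,-0.9],"claw":1}

```text
time: 16.85
ee_pos: [0.5112, -0.0029, 0.1277]
tcp_rot: [-179.9, 0.7, -171.3]
wrist_force: [0.5, 0.8, 0.3]
opening: 0.0854
grasp_force: 0.0
```

Emit:
play_rows:
  increments:
    - {"slide":[0,0,0],"angular":[0,0,0],"claw":1}
    - {"slide":[0,0,30],"angular":[0,0,0],"claw":1}
    - {"slide":[0,0,30],"angular":[0,0,0],"claw":1}
    - {"slide":[0,0,28],"angular":[0,0,0],"claw":1}
    - {"slide":[0,0,0],"angular":[0,0,0],"claw":1}
    - {"slide":[0,0,0],"angular":[0,0,0],"claw":0}
    - {"slide":[0,0,0],"angular":[0,0,0],"claw":0}
    - {"slide":[0,0,0],"angular":[0,0,0],"claw":0}

```text
time: 17.65
ee_pos: [0.5128, -0.001, 0.0401]
tcp_rot: [-179.9, 0.7, -171.3]
wrist_force: [-1.1, 0.7, 7.4]
opening: 0.0588
grasp_force: 49.5
```

Emit:
play_rows:
  increments:
    - {"slide":[0,0,-30],"angular":[0,0,0],"claw":0}
    - {"slide":[0,0,-35],"angular":[0,0,0],"claw":0}
    - {"slide":[0,0,-35],"angular":[0,0,0],"claw":0}

```text
time: 17.95
ee_pos: [0.5106, -0.0012, 0.1399]
tcp_rot: [-179.9, 0.5, -171.3]
wrist_force: [0.7, -0.0, -1.0]
opening: 0.0593
grasp_force: 49.1
```

```bash
python3 - <<'E'
from h import *
plan([(.5122,.2377,.13,182,0),(.5122,.2377,.045,182,0,3)])
E
```

```text
at 17.95 [511.  -1. 140.] -171.3
--
{"slide":[-6,39,2],"angular":[0,0,1.1],"claw":0},
{"slide":[-6,39,2],"angular":[0,0,1.1],"claw":0},
{"slide":[-5,40,1],"angular":[0,0,1.1],"claw":0},
{"slide":[-4,40,2],"angular":[0,0,1.1],"claw":0},
{"slide":[-3,40,1],"angular":[0,0,1.1],"claw":0},
{"slide":[-2.2,39.3,1.9],"angular":[0,0,1.2],"claw":0},
{"slide":[0,0,28],"angular":[0,0,0],"claw":0},
{"slide":[0,0,28],"angular":[0,0,0],"claw":0},
--
{"slide":[0,0,29],"angular":[0,0,0],"claw":0},
```

Emit:
play_rows:
  increments:
    - {"slide":[-6,39,2],"angular":[0,0,1.1],"claw":0}
    - {"slide":[-6,39,2],"angular":[0,0,1.1],"claw":0}
    - {"slide":[-5,40,1],"angular":[0,0,1.1],"claw":0}
    - {"slide":[-4,40,2],"angular":[0,0,1.1],"claw":0}
    - {"slide":[-3,40,1],"angular":[0,0,1.1],"claw":0}
    - {"slide":[-2.2,39.3,2],"angular":[0,0,1.2],"claw":0}
    - {"slide":[0,0,0],"angular":[0,0,0],"claw":0}
    - {"slide":[0,0,28],"angular":[0,0,0],"claw":0}

```text
time: 18.75
ee_pos: [0.5144, 0.2398, 0.1038]
tcp_rot: [179.8, 0.9, -177.9]
wrist_force: [0.7, 0.2, -0.9]
opening: 0.0594
grasp_force: 49.2
```

Emit:
play_rows:
  increments:
    - {"slide":[0,0,28],"angular":[0,0,0],"claw":0}
    - {"slide":[0,0,29],"angular":[0,0,0],"claw":0}
    - {"slide":[0,0,0],"angular":[0,0,0],"claw":0}
    - {"slide":[0,0,0],"angular":[0,0,0],"claw":0.52}
    - {"slide":[0,0,0],"angular":[0,0,0],"claw":0.52}
    - {"slide":[0,0,-30],"angular":[0,0,0],"claw":0.52}
    - {"slide":[0,0,-35],"angular":[0,0,0],"claw":0.6}
    - {"slide":[0,0,-30],"angular":[0,0,0],"claw":1}

```text
time: 19.55
ee_pos: [0.5128, 0.2378, 0.1413]
tcp_rot: [179.9, 0.7, -178.1]
wrist_force: [1.1, 1.0, 0.4]
opening: 0.0808
grasp_force: 0.0
```

```bash
python3 - <<'E'
from h import *
plan([(.4255,.050,.13,168.7,1),(.4255,.050,.042,168.7,1,3)])
cv2.imwrite("pics/top2.png",bot.camera("top")[:,:,::-1])
E
```

```text
at 19.55 [513. 238. 141.] -178.1
--
{"slide":[19,-37,2],"angular":[0,0,2.6],"claw":1},
{"slide":[17,-38,2],"angular":[0,0,2.7],"claw":1},
{"slide":[15,-38,2],"angular":[0,0,2.6],"claw":1},
{"slide":[13,-39,3],"angular":[0,0,2.7],"claw":1},
{"slide":[12,-40.1,2.3],"angular":[0,0,2.6],"claw":1},
{"slide":[0,0,29],"angular":[0,0,0],"claw":1},
{"slide":[0,0,30],"angular":[0,0,0],"claw":1},
{"slide":[0,0,29],"angular":[0,0,0],"claw":1},
```

View pics/top2.png

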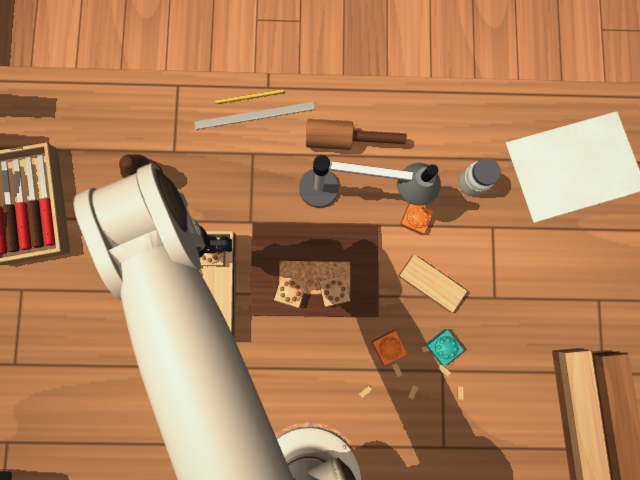

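The two remaining rosettes at (290,291) and (336,290) and the blank at (433,283) haven't moved, and the lamp is still clear. On to rosette B.

Emit:
play_rows:
  increments:
    - {"slide":[19,-37,2],"angular":[0,0,2.6],"claw":1}
    - {"slide":[17,-38,2],"angular":[0,0,2.7],"claw":1}
    - {"slide":[15,-38,2],"angular":[0,0,2.6],"claw":1}
    - {"slide":[13,-39,3],"angular":[0,0,2.7],"claw":1}
    - {"slide":[12,-40,2.3],"angular":[0,0,2.6],"claw":1}
    - {"slide":[0,0,0],"angular":[0,0,0],"claw":1}
    - {"slide":[0,0,29],"angular":[0,0,0],"claw":1}
    - {"slide":[0,0,30],"angular":[0,0,0],"claw":1}

```text
time: 20.4
ee_pos: [0.4273, 0.05, 0.0683]
tcp_rot: [179.8, 0.8, 168.7]
wrist_force: [-0.7, -0.3, -1.0]
opening: 0.0853
grasp_force: 0.0
```

Emit:
play_rows:
  increments:
    - {"slide":[0,0,28],"angular":[0,0,0],"claw":1}
    - {"slide":[0,0,0],"angular":[0,0,0],"claw":0}
    - {"slide":[0,0,0],"angular":[0,0,0],"claw":0}
    - {"slide":[0,0,0],"angular":[0,0,0],"claw":0}
    - {"slide":[0,0,0],"angular":[0,0,0],"claw":0}
    - {"slide":[0,0,-30],"angular":[0,0,0],"claw":0}
    - {"slide":[0,0,-35],"angular":[0,0,0],"claw":0}
    - {"slide":[0,0,-30],"angular":[0,0,0],"claw":0}

```text
time: 21.2
ee_pos: [0.4253, 0.05, 0.1359]
tcp_rot: [179.9, 0.5, 168.8]
wrist_force: [0.6, 0.3, 0.3]
opening: 0.06
grasp_force: 47.8
```

```bash
python3 - <<'E'
from h import *
plan([(.4342,.235,.13,182,0),(.4342,.235,.045,182,0,3)])
E
```

```text
at 21.2 [425.  50. 136.] 168.8
--
{"slide":[5,37,1],"angular":[0,0,-2.6],"claw":0},
{"slide":[4,37,1],"angular":[0,0,-2.7],"claw":0},
{"slide":[2,37,1],"angular":[0,0,-2.6],"claw":0},
{"slide":[1,37,1],"angular":[0,0,-2.7],"claw":0},
{"slide":[-1.6,36.6,1.9],"angular":[0,0,-2.6],"claw":0},
{"slide":[0,0,28],"angular":[0,0,0],"claw":0},
{"slide":[0,0,28],"angular":[0,0,0],"claw":0},
{"slide":[0,0,29],"angular":[0,0,0],"claw":0},
```

Emit:
play_rows:
  increments:
    - {"slide":[5,37,1],"angular":[0,0,-2.6],"claw":0}
    - {"slide":[4,37,1],"angular":[0,0,-2.7],"claw":0}
    - {"slide":[2,37,1],"angular":[0,0,-2.6],"claw":0}
    - {"slide":[1,37,1],"angular":[0,0,-2.7],"claw":0}
    - {"slide":[-1.6,36.6,2],"angular":[0,0,-2.6],"claw":0}
    - {"slide":[0,0,0],"angular":[0,0,0],"claw":0}
    - {"slide":[0,0,28],"angular":[0,0,0],"claw":0}
    - {"slide":[0,0,28],"angular":[0,0,0],"claw":0}

```text
time: 22.0
ee_pos: [0.4352, 0.2354, 0.0722]
tcp_rot: [179.9, 0.6, -178.0]
wrist_force: [-0.0, 0.6, -0.7]
opening: 0.0602
grasp_force: 47.8
```

Emit:
play_rows:
  increments:
    - {"slide":[0,0,29],"angular":[0,0,0],"claw":0}
    - {"slide":[0,0,0],"angular":[0,0,0],"claw":0}
    - {"slide":[0,0,0],"angular":[0,0,0],"claw":0.52}
    - {"slide":[0,0,0],"angular":[0,0,0],"claw":0.52}
    - {"slide":[0,0,-30],"angular":[0,0,0],"claw":0.52}
    - {"slide":[0,0,-35],"angular":[0,0,0],"claw":0.6}
    - {"slide":[0,0,-30],"angular":[0,0,0],"claw":1}

```text
time: 22.7
ee_pos: [0.4345, 0.2351, 0.1411]
tcp_rot: [179.9, 0.6, -178.1]
wrist_force: [0.0, 0.3, 0.9]
opening: 0.0802
grasp_force: 0.0
```

```bash
python3 - <<'E'
from h import *
plan([(.429,-.0525,.13,191.8,1),(.429,-.0525,.042,191.8,1,3)])
E
```

```text
at 22.7 [434. 235. 141.] -178.1
--
{"slide":[2,-41,2],"angular":[0,0,-1.4],"claw":1},
{"slide":[3,-41,2],"angular":[0,0,-1.4],"claw":1},
{"slide":[4,-41,1],"angular":[0,0,-1.4],"claw":1},
{"slide":[5,-41,2],"angular":[0,0,-1.4],"claw":1},
{"slide":[6,-41,1],"angular":[0,0,-1.4],"claw":1},
{"slide":[8,-40,2],"angular":[0,0,-1.4],"claw":1},
{"slide":[8.1,-40,1.1],"angular":[0,0,-1.5],"claw":1},
{"slide":[0,0,29],"angular":[0,0,0],"claw":1},
--
{"slide":[0,0,29],"angular":[0,0,0],"claw":1},
{"slide":[0,0,30],"angular":[0,0,0],"claw":1},
```

Emit:
play_rows:
  increments:
    - {"slide":[2,-41,2],"angular":[0,0,-1.4],"claw":1}
    - {"slide":[3,-41,2],"angular":[0,0,-1.4],"claw":1}
    - {"slide":[4,-41,1],"angular":[0,0,-1.4],"claw":1}
    - {"slide":[5,-41,2],"angular":[0,0,-1.4],"claw":1}
    - {"slide":[6,-41,1],"angular":[0,0,-1.4],"claw":1}
    - {"slide":[8,-40,2],"angular":[0,0,-1.4],"claw":1}
    - {"slide":[8,-40,1],"angular":[0,0,-1.5],"claw":1}
    - {"slide":[0,0,0],"angular":[0,0,0],"claw":1}

```text
time: 23.5
ee_pos: [0.429, -0.0565, 0.1283]
tcp_rot: [-179.8, 0.6, -168.4]
wrist_force: [0.2, 1.0, 0.6]
opening: 0.0855
grasp_force: 0.0
```

Emit:
play_rows:
  increments:
    - {"slide":[0,0,29],"angular":[0,0,0],"claw":1}
    - {"slide":[0,0,29],"angular":[0,0,0],"claw":1}
    - {"slide":[0,0,30],"angular":[0,0,0],"claw":1}
    - {"slide":[0,0,0],"angular":[0,0,0],"claw":0}
    - {"slide":[0,0,0],"angular":[0,0,0],"claw":0}
    - {"slide":[0,0,0],"angular":[0,0,0],"claw":0}
    - {"slide":[0,0,0],"angular":[0,0,0],"claw":0}

```text
time: 24.2
ee_pos: [0.4305, -0.0526, 0.0403]
tcp_rot: [-179.9, 0.6, -168.1]
wrist_force: [0.0, -0.3, -0.7]
opening: 0.0589
grasp_force: 48.7
```

Emit:
play_rows:
  increments:
    - {"slide":[0,0,-30],"angular":[0,0,0],"claw":0}
    - {"slide":[0,0,-35],"angular":[0,0,0],"claw":0}
    - {"slide":[0,0,-30],"angular":[0,0,0],"claw":0}

```text
time: 24.5
ee_pos: [0.4289, -0.0526, 0.136]
tcp_rot: [-179.9, 0.6, -168.1]
wrist_force: [0.2, 0.1, -1.0]
opening: 0.059
grasp_force: 48.7
```

```bash
python3 - <<'E'
from h import *
plan([(.3562,.2323,.13,182,0),(.3562,.2323,.045,182,0,3)])
E
```

```text
at 24.5 [429. -53. 136.] -168.1
--
{"slide":[2,37,1],"angular":[0,0,1.2],"claw":0},
{"slide":[2,37,1],"angular":[0,0,1.2],"claw":0},
{"slide":[3,37,1],"angular":[0,0,1.2],"claw":0},
{"slide":[4,36,1],"angular":[0,0,1.3],"claw":0},
{"slide":[5,36,0],"angular":[0,0,1.2],"claw":0},
{"slide":[5,36,1],"angular":[0,0,1.3],"claw":0},
{"slide":[6,36,0],"angular":[0,0,1.2],"claw":0},
{"slide":[7.4,36.7,1],"angular":[0,0,1.3],"claw":0},
--
{"slide":[0,0,28],"angular":[0,0,0],"claw":0},
{"slide":[0,0,28],"angular":[0,0,0],"claw":0},
{"slide":[0,0,29],"angular":[0,0,0],"claw":0},
```

Emit:
play_rows:
  increments:
    - {"slide":[2,37,1],"angular":[0,0,1.2],"claw":0}
    - {"slide":[2,37,1],"angular":[0,0,1.2],"claw":0}
    - {"slide":[3,37,1],"angular":[0,0,1.2],"claw":0}
    - {"slide":[4,36,1],"angular":[0,0,1.3],"claw":0}
    - {"slide":[5,36,0],"angular":[0,0,1.2],"claw":0}
    - {"slide":[5,36,1],"angular":[0,0,1.3],"claw":0}
    - {"slide":[6,36,0],"angular":[0,0,1.2],"claw":0}
    - {"slide":[7.4,36.7,1],"angular":[0,0,1.3],"claw":0}

```text
time: 25.3
ee_pos: [0.3557, 0.234, 0.1282]
tcp_rot: [179.9, 0.6, -178.1]
wrist_force: [1.6, 0.6, -0.2]
opening: 0.0592
grasp_force: 48.8
```

Emit:
play_rows:
  increments:
    - {"slide":[0,0,0],"angular":[0,0,0],"claw":0}
    - {"slide":[0,0,28],"angular":[0,0,0],"claw":0}
    - {"slide":[0,0,28],"angular":[0,0,0],"claw":0}
    - {"slide":[0,0,29],"angular":[0,0,0],"claw":0}
    - {"slide":[0,0,0],"angular":[0,0,0],"claw":0}
    - {"slide":[0,0,0],"angular":[0,0,0],"claw":0.52}
    - {"slide":[0,0,0],"angular":[0,0,0],"claw":0.52}
    - {"slide":[0,0,-30],"angular":[0,0,0],"claw":0.52}

```text
time: 26.1
ee_pos: [0.3556, 0.2315, 0.071]
tcp_rot: [-179.9, 0.3, -178.1]
wrist_force: [0.1, 0.6, -0.2]
opening: 0.0654
grasp_force: 0.0
```

Emit:
play_rows:
  increments:
    - {"slide":[0,0,-40],"angular":[0,0,0],"claw":0.6}
    - {"slide":[0,0,-40],"angular":[0,0,0],"claw":1}
    - {"slide":[0,-45,0],"angular":[0,0,0],"claw":1}
    - {"slide":[0,-45,0],"angular":[0,0,0],"claw":1}
    - {"slide":[0,-45,0],"angular":[0,0,0],"claw":1}
    - {"slide":[0,-45,0],"angular":[0,0,0],"claw":1}
    - {"slide":[0,-45,0],"angular":[0,0,0],"claw":1}
    - {"slide":[0,-45,0],"angular":[0,0,0],"claw":1}

```text
time: 26.9
ee_pos: [0.3652, -0.0395, 0.154]
tcp_rot: [-180.0, 0.7, -178.0]
wrist_force: [1.9, 0.2, 0.6]
opening: 0.0852
grasp_force: 0.0
```

```bash
python3 - <<'E'
from h import *
cv2.imwrite("pics/top3.png",bot.camera("top")[:,:,::-1])
crop("pics/top3.png",140,150,480,380,2.3,"pics/c3.png")
print(bot.get_obs()['q'])
plan([(.450,-.285,.13,56.2+180,1)])
E
```

```text
[-6.95547334e+00 -2.19153093e+01 -2.43052797e+01  8.69266922e+01
 -7.15019487e-02 -8.62485434e+00]
at 26.95 [365. -45. 154.] -178.3
--
{"slide":[-11,-35,3],"angular":[0,0,-7.8],"claw":1},
{"slide":[-6,-36,3],"angular":[0,0,-7.8],"claw":1},
{"slide":[-1,-36,4],"angular":[0,0,-7.8],"claw":1},
{"slide":[3,-36,3],"angular":[0,0,-7.8],"claw":1},
{"slide":[8,-35,4],"angular":[0,0,-7.8],"claw":1},
{"slide":[13,-34,3],"angular":[0,0,-7.8],"claw":1},
{"slide":[18.1,-32.3,3.9],"angular":[0,0,-7.7],"claw":1},
```

View pics/c3.png

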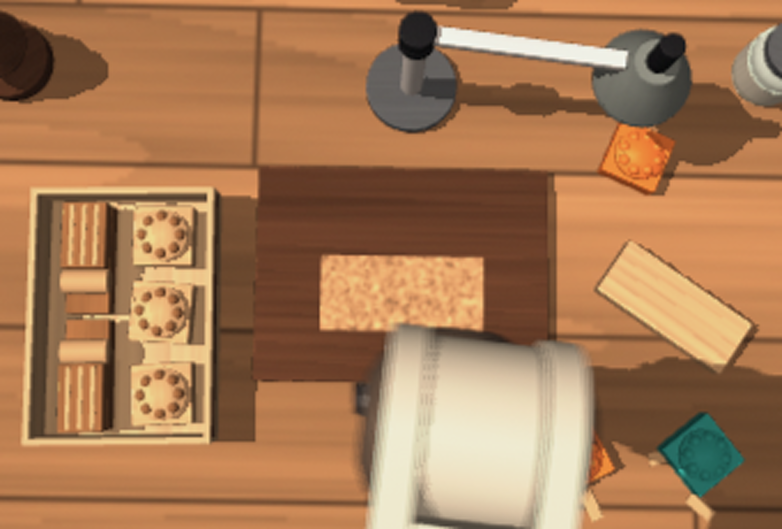

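Both corbels and all three rosettes are in the crate: corbels at about (85,315) in the crop, rosettes at (162,235), (160,312) and (163,393). The pad is clear and the blank hasn't moved, so I'll fetch the blank.

Emit:
play_rows:
  increments:
    - {"slide":[-11,-35,3],"angular":[0,0,-7.8],"claw":1}
    - {"slide":[-6,-36,3],"angular":[0,0,-7.8],"claw":1}
    - {"slide":[-1,-36,4],"angular":[0,0,-7.8],"claw":1}
    - {"slide":[3,-36,3],"angular":[0,0,-7.8],"claw":1}
    - {"slide":[8,-35,4],"angular":[0,0,-7.8],"claw":1}
    - {"slide":[13,-34,3],"angular":[0,0,-7.8],"claw":1}
    - {"slide":[18,-32.3,4],"angular":[0,0,-7.7],"claw":1}
    - {"slide":[0,0,0],"angular":[0,0,0],"claw":1}

```text
time: 27.75
ee_pos: [0.4518, -0.2803, 0.129]
tcp_rot: [-179.5, 0.2, -123.5]
wrist_force: [-1.3, -0.3, -0.6]
opening: 0.0853
grasp_force: 0.0
```

```bash
python3 - <<'E'
from h import *
P=np.array([ray("top",140+u/2.3,150+v/2.3,.028)[:2]*1000 for u,v in((632,240),(596,290),(719,371),(755,325))],dtype=np.float32)
r=cv2.minAreaRect(P);print(r)
Q=np.array([ray("top",140+u/2.3,150+v/2.3,.018)[:2]*1000 for u,v in((320,255),(485,256),(485,331),(320,331))]);print(Q.round(),Q.mean(0))
plan([(.450,-.285,.13,236.2,1),(.450,-.285,.025,236.2,1)])
E
```

```text
((449.9707336425781, -284.11102294921875), (152.36102294921875, 63.74815368652344), 55.92122268676758)
[[497.  79.]
 [500. -91.]
 [423. -91.]
 [420.  77.]] [460.08194441  -6.74173084]
at 27.75 [ 452. -280.  129.] -123.5
--
{"slide":[4.9,-1.1,-1],"angular":[0,0,0.3],"claw":1},
{"slide":[0,0,35],"angular":[0,0,0],"claw":1},
{"slide":[0,0,35],"angular":[0,0,0],"claw":1},
{"slide":[0,0,35],"angular":[0,0,0],"claw":1},
```

Emit:
play_rows:
  increments:
    - {"slide":[0,0,0],"angular":[0,0,0],"claw":1}
    - {"slide":[0,0,35],"angular":[0,0,0],"claw":1}
    - {"slide":[0,0,35],"angular":[0,0,0],"claw":1}
    - {"slide":[0,0,35],"angular":[0,0,0],"claw":1}
    - {"slide":[0,0,0],"angular":[0,0,0],"claw":1}
    - {"slide":[0,0,0],"angular":[0,0,0],"claw":0}
    - {"slide":[0,0,0],"angular":[0,0,0],"claw":0}
    - {"slide":[0,0,0],"angular":[0,0,0],"claw":0}
  squeeze: 60

```text
time: 28.55
ee_pos: [0.4532, -0.2775, 0.027]
tcp_rot: [-179.3, 0.3, -123.6]
wrist_force: [-0.4, 1.1, 9.1]
opening: 0.0603
grasp_force: 67.2
```

```bash
python3 - <<'E'
from h import *
o=bot.get_obs();print(o['opening'],o['grasp_force'])
plan([(*o['ee_pos'][:2],.12,o['tcp_rot'][2],0),(.460,-.007,.12,270.7,0),(.460,-.007,.043,270.7,0,4)])
E
```

```text
0.06029250731237317 67.18878865242004
at 28.55 [ 453. -277.   27.] -123.6
--
{"slide":[0,0,-31],"angular":[0,0,0],"claw":0},
{"slide":[0,0,-31],"angular":[0,0,0],"claw":0},
{"slide":[0,0,-31],"angular":[0,0,0],"claw":0},
{"slide":[-33,21,0],"angular":[0,0,-4.9],"claw":0},
{"slide":[-34,18,0],"angular":[0,0,-4.9],"claw":0},
{"slide":[-36,15,0],"angular":[0,0,-4.9],"claw":0},
{"slide":[-37,11,0],"angular":[0,0,-4.9],"claw":0},
{"slide":[-38,8,0],"angular":[0,0,-4.9],"claw":0},
--
{"slide":[-38,5,0],"angular":[0,0,-4.9],"claw":0},
{"slide":[-38.2,2.4,0],"angular":[0,0,-4.9],"claw":0},
{"slide":[0,0,19],"angular":[0,0,0],"claw":0},
{"slide":[0,0,19],"angular":[0,0,0],"claw":0},
{"slide":[0,0,19],"angular":[0,0,0],"claw":0},
{"slide":[0,0,20],"angular":[0,0,0],"claw":0},
```

Emit:
play_rows:
  increments:
    - {"slide":[0,0,-31],"angular":[0,0,0],"claw":0}
    - {"slide":[0,0,-31],"angular":[0,0,0],"claw":0}
    - {"slide":[0,0,-31],"angular":[0,0,0],"claw":0}
    - {"slide":[-33,21,0],"angular":[0,0,-4.9],"claw":0}
    - {"slide":[-34,18,0],"angular":[0,0,-4.9],"claw":0}
    - {"slide":[-36,15,0],"angular":[0,0,-4.9],"claw":0}
    - {"slide":[-37,11,0],"angular":[0,0,-4.9],"claw":0}
    - {"slide":[-38,8,0],"angular":[0,0,-4.9],"claw":0}

```text
time: 29.35
ee_pos: [0.4563, -0.0815, 0.1185]
tcp_rot: [-179.4, 0.1, -99.0]
wrist_force: [0.7, -0.3, -1.7]
opening: 0.0608
grasp_force: 66.3
```

Emit:
play_rows:
  increments:
    - {"slide":[-38,5,0],"angular":[0,0,-4.9],"claw":0}
    - {"slide":[-38,2.4,0],"angular":[0,0,-4.9],"claw":0}
    - {"slide":[-7.8,0,0],"angular":[0,0,0],"claw":0}
    - {"slide":[0,0,0],"angular":[0,0,0],"claw":0}
    - {"slide":[0,0,0],"angular":[0,0,0],"claw":0}

```text
time: 29.85
ee_pos: [0.4578, 0.0008, 0.1174]
tcp_rot: [-179.5, -0.0, -89.4]
wrist_force: [-0.0, -0.7, -2.0]
opening: 0.0604
grasp_force: 66.3
```

```bash
python3 - <<'E'
from h import *
o=bot.get_obs();print(o['opening'],o['grasp_force'],o['tcp_rot'])
plan([(.460,.0006,.046,270.7,0,4)])
cv2.imwrite("pics/w3.png",bot.camera("wrist")[:,:,::-1])
E
```

```text
0.0604446737309897 66.3029944896698 [-1.79474399e+02 -1.22170417e-02 -8.93946195e+01]
at 29.85 [458.   1. 117.] -89.4
--
{"slide":[0,-1,18],"angular":[0,0,0],"claw":0},
{"slide":[0,0,18],"angular":[0,0,0],"claw":0},
{"slide":[0,-1,18],"angular":[0,0,0],"claw":0},
{"slide":[0.3,-0.2,17.4],"angular":[0,0,-0.1],"claw":0},
```

View pics/w3.png

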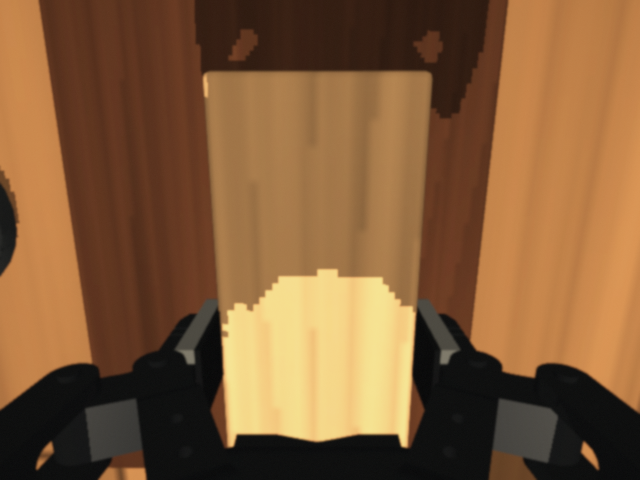

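The wrist view shows the blank held square along the board, edges at x=206–430, so I'll lower and release.

Emit:
play_rows:
  increments:
    - {"slide":[0,-1,18],"angular":[0,0,0],"claw":0}
    - {"slide":[0,0,18],"angular":[0,0,0],"claw":0}
    - {"slide":[0,-1,18],"angular":[0,0,0],"claw":0}
    - {"slide":[0,0,14],"angular":[0,0,0],"claw":0}
    - {"slide":[0,0,3],"angular":[0,0,0],"claw":0}
    - {"slide":[0,0,0],"angular":[0,0,0],"claw":0}

```text
time: 30.5
ee_pos: [0.46, 0.0006, 0.0457]
tcp_rot: [-179.6, 0.0, -89.4]
wrist_force: [0.1, -0.3, -1.9]
opening: 0.0603
grasp_force: 66.3
```

Emit:
play_rows:
  increments:
    - {"slide":[0,0,0],"angular":[0,0,0],"claw":0.5}
    - {"slide":[0,0,0],"angular":[0,0,0],"claw":0.7}
    - {"slide":[0,0,0],"angular":[0,0,0],"claw":0.7}
    - {"slide":[0,0,-25],"angular":[0,0,0],"claw":0.7}
    - {"slide":[0,0,-40],"angular":[0,0,0],"claw":0.4}
    - {"slide":[0,0,-45],"angular":[0,0,0],"claw":0.2}
    - {"slide":[0,0,-45],"angular":[0,0,0],"claw":0.2}

```text
time: 31.2
ee_pos: [0.4585, 0.0014, 0.2024]
tcp_rot: [-179.5, 0.0, -89.3]
wrist_force: [1.3, -0.4, 0.2]
opening: 0.051
grasp_force: 0.0
```

```bash
python3 - <<'E'
from h import *
plan([(.653,-.2205,.325,225,.2)])
E
```

```text
at 31.2 [459.   1. 202.] -89.3
--
{"slide":[28,-24,-15],"angular":[0,0,5.7],"claw":0.2},
{"slide":[25,-27,-15],"angular":[0,0,5.7],"claw":0.2},
{"slide":[23,-29,-15],"angular":[0,0,5.7],"claw":0.2},
{"slide":[20,-31,-16],"angular":[0,0,5.7],"claw":0.2},
{"slide":[17,-33,-15],"angular":[0,0,5.7],"claw":0.2},
{"slide":[13,-34,-16],"angular":[0,0,5.7],"claw":0.2},
{"slide":[10,-36,-15],"angular":[0,0,5.7],"claw":0.2},
{"slide":[5.4,-36.2,-15.6],"angular":[0,0,5.8],"claw":0.2},
```

Emit:
play_rows:
  increments:
    - {"slide":[0,0,-45],"angular":[0,0,0],"claw":0.2}
    - {"slide":[28,-24,-33],"angular":[0,0,5.7],"claw":0.2}
    - {"slide":[25,-27,-33],"angular":[0,0,5.7],"claw":0.2}
    - {"slide":[23,-29,-12],"angular":[0,0,5.7],"claw":0.2}
    - {"slide":[20,-31,0],"angular":[0,0,5.7],"claw":0.2}
    - {"slide":[17,-33,0],"angular":[0,0,5.7],"claw":0.2}

```text
time: 31.8
ee_pos: [0.5804, -0.1392, 0.3253]
tcp_rot: [-179.5, 0.3, -118.1]
wrist_force: [0.0, 0.6, 0.6]
opening: 0.0515
grasp_force: 0.0
```

```bash
python3 - <<'E'
from h import *
cv2.imwrite("pics/top4.png",bot.camera("top")[:,:,::-1])
crop("pics/top4.png",140,150,480,380,2.3,"pics/c4.png")
plan([(.653,-.2205,.325,225,.2)])
print(bot.get_obs()['tcp_rot'])
E
```

```text
at 31.85 [ 583. -143.  322.] -118.5
--
{"slide":[12,-33,-1],"angular":[0,0,5.5],"claw":0.2},
{"slide":[8,-34,-1],"angular":[0,0,5.5],"claw":0.2},
{"slide":[5.2,-34.3,-0.9],"angular":[0,0,5.5],"claw":0.2},
[-1.79634770e+02  1.53759842e-01 -1.18544253e+02]
```

View pics/c4.png

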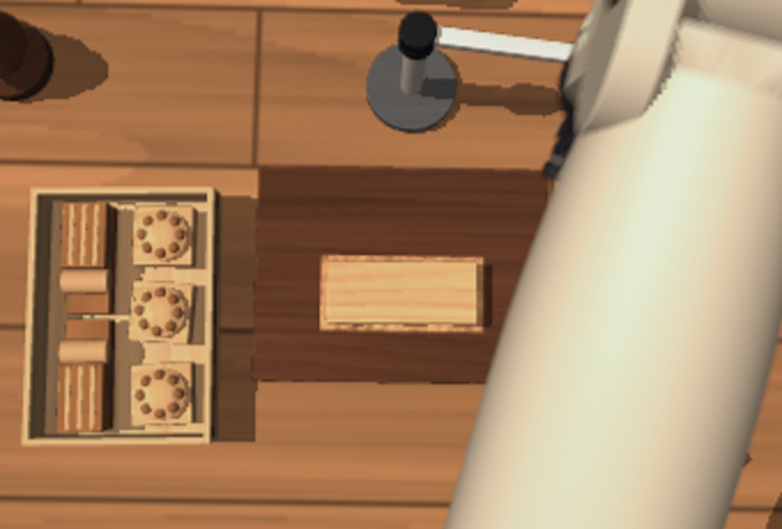

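The blank lies flat and centred on the pad, spanning (322–478, 258–328) in the crop, and the crate is still full. Now for the lamp.

Emit:
play_rows:
  increments:
    - {"slide":[12,-33,-1],"angular":[0,0,5.5],"claw":0.2}
    - {"slide":[8,-34,-1],"angular":[0,0,5.5],"claw":0.2}
    - {"slide":[5,-34,-1],"angular":[0,0,5.5],"claw":0.2}
    - {"slide":[0,0,0],"angular":[0,0,0],"claw":0.2}
    - {"slide":[0,0,0],"angular":[0,0,0],"claw":0.2}
  squeeze: 25

```text
time: 32.35
ee_pos: [0.6506, -0.2149, 0.3265]
tcp_rot: [-179.8, 0.3, -134.3]
wrist_force: [-0.1, -0.0, 0.8]
opening: 0.0511
grasp_force: 0.0
```

```bash
python3 - <<'E'
from h import *
plan([(.6535,-.2205,.325,225,.2),(.6535,-.2205,.257,225,.2)])
cv2.imwrite("pics/w4.png",bot.camera("wrist")[:,:,::-1])
print(pix("wrist",[.6535,-.2205,.278]))
E
```

```text
at 32.35 [ 651. -215.  327.] -134.3
--
{"slide":[2,-6,1.5],"angular":[0,0,0.7],"claw":0.2},
{"slide":[0,0,34],"angular":[0,0,0],"claw":0.2},
{"slide":[0,0,34],"angular":[0,0,0],"claw":0.2},
[301.13160524 281.54111144]
```

View pics/w4.png

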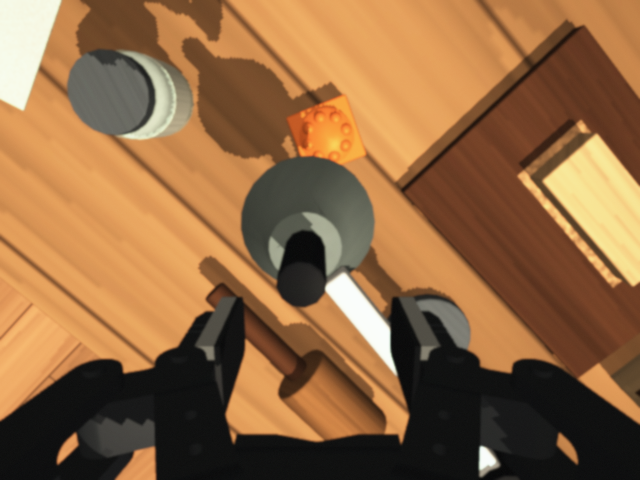

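The wrist view has the grip's top at (301,281), as predicted, so a 2/-6 mm correction, then lower and close.

Emit:
play_rows:
  increments:
    - {"slide":[2,-6,2],"angular":[0,0,0.7],"claw":0.2}
    - {"slide":[0,0,34],"angular":[0,0,0],"claw":0.2}
    - {"slide":[0,0,34],"angular":[0,0,0],"claw":0.2}
    - {"slide":[0,0,0],"angular":[0,0,0],"claw":-0.3}
    - {"slide":[0,0,0],"angular":[0,0,0],"claw":-0.9}
    - {"slide":[0,0,0],"angular":[0,0,0],"claw":-0.9}
    - {"slide":[0,0,0],"angular":[0,0,0],"claw":-0.9}

```text
time: 33.1
ee_pos: [0.6539, -0.22, 0.2602]
tcp_rot: [-179.6, 0.4, -135.0]
wrist_force: [-2.7, 0.8, -2.0]
opening: 0.0214
grasp_force: 29.1
```

```bash
python3 - <<'E'
from h import *
o=bot.get_obs();print(o['time'],o['ee_pos'],o['tcp_rot'],o['opening'],o['wrist_force'])
p=np.array([.677,-.012]);v=o['ee_pos'][:2]-p
print(np.hypot(*v)); a0=np.arctan2(-v[1],-v[0]); print(np.degrees(a0))
R=Ro.from_euler('xyz',o['tcp_rot'],degrees=True)
th=np.linspace(a0,np.radians(-1.4),15); r=np.linspace(np.hypot(*v),.21,15);P=np.c_[p[0]-r*np.cos(th),p[1]-r*np.sin(th),0*th]
print((R.inv().apply(np.diff(P,axis=0))*1000).round(1).tolist(),P[-1])
E
```

```text
33.1 [ 0.65389404 -0.21998816  0.26015702] [-179.58949118    0.40206382 -135.02843844] 0.021361675891226214 [-2.6893593   0.79945877 -1.98979509]
0.20926767165271398
83.66085195720032
[[13.0, 18.0, -0.2], [11.0, 19.3, -0.2], [8.9, 20.3, -0.2], [6.7, 21.2, -0.2], [4.4, 21.8, -0.2], [2.1, 22.1, -0.2], [-0.3, 22.2, -0.2], [-2.6, 22.1, -0.1], [-4.9, 21.7, -0.1], [-7.2, 21.0, -0.1], [-9.4, 20.2, -0.1], [-11.5, 19.1, -0.1], [-13.4, 17.7, -0.0], [-15.2, 16.2, -0.0]] [ 0.46706269 -0.00686924 -0.        ]
```

Emit:
play_rows:
  increments:
    - {"slide":[13,18,0],"angular":[0,0,0],"claw":-0.9}
    - {"slide":[11,19.3,0],"angular":[0,0,0],"claw":-0.9}
    - {"slide":[9,20.3,0],"angular":[0,0,0],"claw":-0.9}
    - {"slide":[6.7,21.2,0],"angular":[0,0,0],"claw":-0.9}
    - {"slide":[4.4,21.8,0],"angular":[0,0,0],"claw":-0.9}
    - {"slide":[2,22,0],"angular":[0,0,0],"claw":-0.9}
    - {"slide":[-0.3,22.2,0],"angular":[0,0,0],"claw":-0.9}

```text
time: 33.8
ee_pos: [0.5193, -0.1502, 0.2597]
tcp_rot: [-179.4, 0.5, -135.1]
wrist_force: [0.3, -4.8, 2.8]
opening: 0.021
grasp_force: 30.2
```

Emit:
play_rows:
  increments:
    - {"slide":[-2.6,22,0],"angular":[0,0,0],"claw":-0.9}
    - {"slide":[-5,21.7,0],"angular":[0,0,0],"claw":-0.9}
    - {"slide":[-7.2,21,0],"angular":[0,0,0],"claw":-0.9}
    - {"slide":[-9.4,20.2,0],"angular":[0,0,0],"claw":-0.9}
    - {"slide":[-11.5,19,0],"angular":[0,0,0],"claw":-0.9}
    - {"slide":[-13.4,17.7,0],"angular":[0,0,0],"claw":-0.9}
    - {"slide":[-15.2,16.2,0],"angular":[0,0,0],"claw":-0.9}
    - {"slide":[0,0,0],"angular":[0,0,0],"claw":-0.9}

```text
time: 34.6
ee_pos: [0.4681, -0.0052, 0.2596]
tcp_rot: [-179.5, 0.6, -134.9]
wrist_force: [-0.5, 0.7, 6.6]
opening: 0.0213
grasp_force: 30.4
```

Emit:
play_rows:
  increments:
    - {"slide":[0,0,0],"angular":[0,0,0],"claw":-0.9}
    - {"slide":[0,0,0],"angular":[0,0,0],"claw":0}
    - {"slide":[0,0,0],"angular":[0,0,0],"claw":0.2}
    - {"slide":[0,0,-25],"angular":[0,0,0],"claw":0.2}
    - {"slide":[0,0,-45],"angular":[0,0,0],"claw":0.2}
    - {"slide":[0,0,-40],"angular":[0,0,0],"claw":0.2}

```text
time: 35.2
ee_pos: [0.4659, -0.0076, 0.3684]
tcp_rot: [-179.7, 0.3, -135.1]
wrist_force: [0.3, -0.5, 0.2]
opening: 0.0511
grasp_force: 0.0
```

Emit:
play_rows:
  increments:
    - {"slide":[35,-10,0],"angular":[0,0,0],"claw":0.2}
    - {"slide":[35,-10,0],"angular":[0,0,0],"claw":0.2}
    - {"slide":[35,-10,0],"angular":[0,0,0],"claw":0.2}
    - {"slide":[20,-30,0],"angular":[0,0,0],"claw":0.2}
    - {"slide":[10,-30,0],"angular":[0,0,0],"claw":0.2}
    - {"slide":[0,0,0],"angular":[0,0,0],"claw":0.2}
    - {"slide":[0,0,0],"angular":[0,0,0],"claw":0.2}

```text
time: 35.9
ee_pos: [0.4342, -0.167, 0.3662]
tcp_rot: [-179.7, 0.3, -135.2]
wrist_force: [-0.2, 0.0, 0.1]
opening: 0.0512
grasp_force: 0.0
```

```bash
python3 - <<'E'
from h import *
cv2.imwrite("pics/top5.png",bot.camera("top")[:,:,::-1])
o=bot.get_obs();print(o['ee_pos'],o['wrist_force'],np.abs(o['qd']).max(),pix("top",[.467,-.007,.278]))
E
```

```text
[ 0.4340719  -0.16629078  0.36648518] [ 0.10212047 -0.29587488  0.30424471] 1.066835984725759 [318.08444491 266.6624287 ]
```

View pics/top5.png

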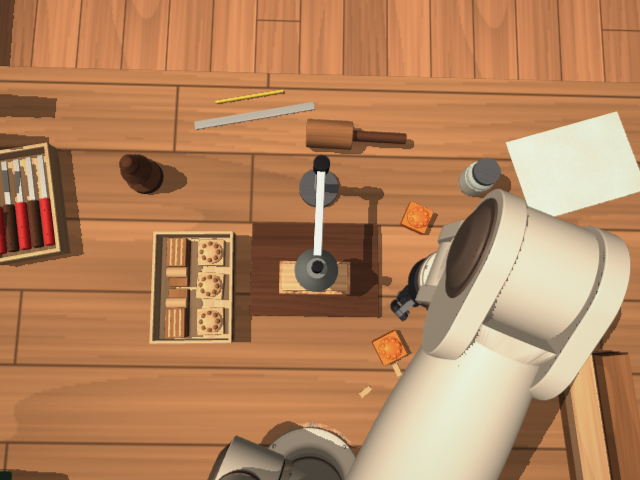

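The lamp grip is at (318,267), over the pad centre. The blank is in place, the crate holds all five carvings, and the jar, finial and mallet haven't moved. Handing in.

```bash
python3 -c "
from workcell import bot
print(bot.job_done())"
```

```text
the job is handed in; nothing more can be done
None
```

I handed the job in at about 36 s on the robot clock, with no verdict returned: all five carvings are in the crate, the blank lies flat and centred lengthwise on the pad, and the lamp is back over the pad and released; the glue jar, finial and mallet were not moved.

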